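# Fetch the master ring and set it on the bore gauge

## Robot

A 6-joint arm with a two-finger parallel gripper is mounted at the origin on the work surface. World frame = base frame: x ahead of the robot, y to its left, z up, the work surface at z = 0. Lengths are in m, angles in rad, forces in N, time in s.
With the tool pointing down it reaches from about 0.3 to 0.875 m from the base axis. Payload 4.2 kg.
Tool frame: the origin (TCP) lies at the very end of the fingers, on their centre line; the grasp point (between the pads) lies 19 mm behind it; z points along the fingers, y is the direction in which the jaws open and shut (so a half turn about z gives the same grasp; the last joint's range is limited). The gripper opens to 85 mm and grips with 20 to 120 N. Pads are 22 mm wide; open, the fingers measure 114 mm over their backs; the gripper's body (76 mm by 85 mm) begins 54 mm behind the grasp point. The pads swing forward as they close: fully open they stand 13 mm farther back than shut.
Start: joints at [1.199, 0.32, 1.565, -0, 1.257, -0.02], TCP at [0.198, 0.54, 0.231] pointing down, gripper open.
Joint ranges: [-3.11, 3.11], [-0.84, 2.01], [0.21, 2.61], [-1.34, 4.49], [0.05, 2.63], [-2.56, 2.56]. Speed limits (rad/s): [2.57, 2.57, 3.14, 3.14, 3.14, 3.14].

## Interface

Orientations are given as a 3x3 rotation matrix whose columns are the frame's x, y, z axes.
In Python, from plant import bot, grab_frame, camera_model, order gives the robot as it stands. The module is installed in compiled form; this text tells all that it offers.
- The arm moves only by the tool drive_tool, never from a script. Its argument "commands" is a list of rows, each a list of 7 numbers: the shift along the tool's x, y, z in units of 50 mm (1.0 is 50 mm), then the turn, a rotation vector about the tool's x, y, z in rad, then the finger opening in mm, from 0 to 85.4. A call has 1 to 12 rows; each row shifts and turns the commanded pose from where the row before left it, along the tool's axes as they then stand; what a row does not reach is not made up. A row lasts 1/10 s, in which the tool goes at most 50 mm and 8.59 degrees, less where a joint would pass 70% of its speed; a pose out of reach is approached as far as the arm can. A call is refused whole if a number of a shift passes 1 or a number of a turn 0.15, either way. A call with a gripper value outside its range is refused whole. The fingers move at their own pace and stop on an object; the grip force is fixed at half the most. Time passes only in rows, so rows that do not move let the fingers close. It gives the time, the measured TCP pose, the force and the opening at its end, in the units of the state.
- bot.read_state(): the state, without advancing time (a new reading comes with each control period).
- grab_frame(name): name is "scene" or "top" or "wrist"; returns the picture (420x560x3 uint8, blue, green, red); there is no depth.
- camera_model(name): a dict with "vertical_fov" (degrees; the focal length in pixels is half the picture's height over the tangent of half this angle, whatever the lens; pixels are square), "cx", "cy" (the principal point, pixels), "world_to_cam" (4x4, takes a point from world to camera coordinates). Camera axes: x right, y up, looking along -z (the intrinsics and any distortion apply to the point x, -y, -z); pixel columns grow to the right and rows downward; lengths in m; the calibration is good to about 2 mm. A picture is of the moment at which its call begins: read the wrist's pose just before it. camera_model takes no time and is no camera call; for the wrist camera it gives the pose at the moment of the call.
- order.sign_off(): hands the job in, once; it reports no verdict.
The state is a dict: "time_s": time; "joint_positions": joint angles; "qd": joint speeds; "tau": joint torques, N m; "position": TCP position; "tcp_rot": TCP orientation; "contact_force": force on the tool from outside, world axes, zero at the start; "moment": the same for the moment, N m; "finger_gap": finger opening in m.
Only numpy, scipy, OpenCV 4.12 (cv2) and the standard library are available. Lean on these libraries where they do the work, as an engineer would, in place of code of your own. Each camera call takes 0.05 s, during which the arm holds its last target.

## Task

Open the wooden ring case: press down on top of its thin clear lid, firmly enough to grip but no harder, and draw the lid towards the robot until the large bright ring in the compartment farther from the robot is fully uncovered. Then lift that ring out, slip it over the upright plug of the bench gauge without forcing it, down until it sits flat on the collar, and let go. Leave the lid open, the small dark ring in the case, and everything else on the bench undisturbed.

Things in the scene. Friction and masses are not known exactly. Their poses are not given: they have to be found in the camera images.
- case: Wooden case held on a grey riser block (184 x 154 mm) that lifts it 5 to 25 mm off the table; fixed. 160 (x) x 130 (y) x 50 mm high, origin under its centre. -x end: front wall (39 mm) over which the lid slides out; +x end: rear wall (50 mm). Inside 148 x 112 mm, floor 6 mm up, partition at x = -2 mm. Lips along both sides, 46 to 50 mm up, leave 112 mm of the lid open above.
- lid (a joint): Clear acrylic lid, 150 (x) x 120 (y) x 4.5 mm, sliding in felt-lined grooves of the case towards the case's -x (the robot's side). Value in m: 0 shut (its rear edge at case x = +73 mm), starts at 0 to 0.012, at 0.060 the large ring is just uncovered, about 0.080 gives room for fingers, stop at 0.105. It drags with a steady 4.5 N and stays where it is left.
- patch (a point): Centre of the dark ribbed grip patch (28 x 50 mm, flush) on the lid's flat top, on its middle line, at case x = +8 mm when shut, 44.5 mm above the case's underside; moves with the lid. Pressed with under about 9 N the fingertips may slip, about 12 N is right; above 18 N the thin lid cracks. Touch down slowly, at a few mm a second; it hardly gives.
- ring: The large ring: bright steel, outside 44 mm, bore 22 mm, 20 mm high, about 0.18 kg, origin at the centre of its underside, z its axis. It starts flat on a boss over an 18 mm thick wooden peg at case x = +37 mm, its underside 14 mm and the peg's top 24 mm above the case's underside, 6 mm below the lid; 34 mm free to each side wall of the case (y).
- small_ring: Dark steel ring, outside 36 mm, bore 17 mm, 16 mm high, 0.1 kg, origin at the centre of its underside; on a peg in the case's front compartment at case x = -39 mm, underside 14 mm above the case's underside. It stays there.
- gauge: Bench bore gauge, light grey, fixed, on feet that lift it 0 to 15 mm: base 170 (x) x 110 (y) mm, top 28 mm above its origin (under its centre). At x = -35 mm a dark collar, 36 mm across, top at 50 mm, carries the upright bright plug, 20.4 mm thick up to 76 mm, then tapering to 15 mm at its tip at 81 mm. Tilted readout at +x, up to 70 mm, 55 mm from the plug.
- seat (a point): Centre of the top face of the gauge's collar, on the plug's axis: the ring's origin comes to lie here. z is the plug's axis; the plug rises 31 mm from here. More than 20 N between ring and gauge damages it.
- casting: Bystander: brown gearbox-housing casting, 150 x 110 x 94 mm, 3.5 kg, origin under its centre.
- caliper: Bystander: digital caliper lying flat, about 220 mm long (its x) x 80 mm, 12 mm high, origin under the middle of its beam.
- v_block: Bystander: dark steel V-block, 60 x 45 x 40 mm, origin under its centre.
- plug_gauge: Bystander: hand-held plug gauge with aluminium handle lying flat along its x between case and bench gauge, 110 mm long, 19 mm thick, origin under its middle.
- square: Bystander: engineer's square lying flat, dark stock 100 x 16 x 14 mm along its x, bright blade 18 x 140 mm towards its +y; origin under the middle of the stock.

How it is judged:
By the outcome, as a careful person would: the job done as asked, in the order asked, and still so for the second after the job is handed in, with the robot touching nothing.
It also fails if it takes over 69 s, if anything falls off the work surface, if the arm or the gripper's body presses on something with over 40 N, if the wrist force passes 120 N, or if a joint passes its speed limit or range.

## Working session

There is one attempt and no reset: what is moved stays moved. The work goes in short steps, Python scripts to look and compute and a tool call to move; the robot and the scene stay as the last step left them, time stands still between calls to the robot, and variables do not carry over. Pictures are saved under pics/ and viewed, and the job is handed in when it is done.

Besides the shell and the picture viewer there is one more tool, called after ">>>" as a command line: name --pt "numbers of a row" for each row, then --argument value for the rest. drive_tool: Moves the arm, as the interface text tells. Its arguments: {"type":"object","properties":{"commands":{"type":"array"}},"required":["commands"]}

```bash
mkdir -p pics; ls; python3 - <<'E'
from plant import bot, grab_frame, camera_model, order
import cv2,numpy as np
for n in ["scene","top","wrist"]:
    m=camera_model(n);print(n,m)
    cv2.imwrite(f"pics/{n}0.png",grab_frame(n))
s=bot.read_state();print({k:np.round(v,3) for k,v in s.items()})
E
```

```text
pics
scene {'vertical_fov': 51.176537783446605, 'cx': 282.93367978286994, 'cy': 214.4369238510878, 'world_to_cam': array([[-0.46005472,  0.88778087,  0.01395678,  0.2887328 ],
       [-0.58664797, -0.31572947,  0.74576073,  0.30316972],
       [ 0.66647867,  0.33490302,  0.66606767, -1.76949763],
       [ 0.        ,  0.        ,  0.        ,  1.        ]])}
top {'vertical_fov': 54.34095951793245, 'cx': 280.9373275110083, 'cy': 208.94613793903977, 'world_to_cam': array([[-0.00554281, -0.99997392,  0.00463098,  0.02160478],
       [ 0.98036999, -0.00452129,  0.19711477, -0.65148678],
       [-0.19708869,  0.00563264,  0.98036948, -0.96734552],
       [ 0.        ,  0.        ,  0.        ,  1.        ]])}
wrist {'vertical_fov': 59.77740026034823, 'cx': 276.61394480963116, 'cy': 210.09880074126994, 'world_to_cam': array([[ 0.34425862,  0.93887387, -0.00136063, -0.57390068],
       [-0.90510354,  0.33149011, -0.26627408,  0.03578527],
       [-0.24954674,  0.09289866,  0.9638964 , -0.3782004 ],
       [ 0.        ,  0.        ,  0.        ,  1.        ]])}
{'time_s': np.float64(0.15), 'joint_positions': array([ 1.199,  0.32 ,  1.565, -0.   ,  1.257, -0.02 ]), 'qd': array([ 0.   , -0.   , -0.003, -0.001, -0.001,  0.002]), 'tau': array([-0.0000e+00, -4.1584e+01, -2.3435e+01, -0.0000e+00,  6.0000e-03,
        0.0000e+00]), 'position': array([0.198, 0.539, 0.231]), 'tcp_rot': array([[-0.939,  0.345, -0.   ],
       [ 0.345,  0.939, -0.001],
       [ 0.   , -0.001, -1.   ]]), 'contact_force': array([ 0.141, -0.726, -0.076]), 'moment': array([-0.001, -0.03 , -0.005]), 'finger_gap': np.float64(0.085)}
```

View pics/top0.png

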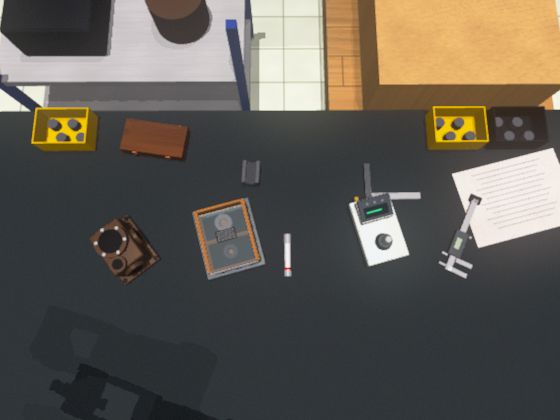

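View pics/scene0.png

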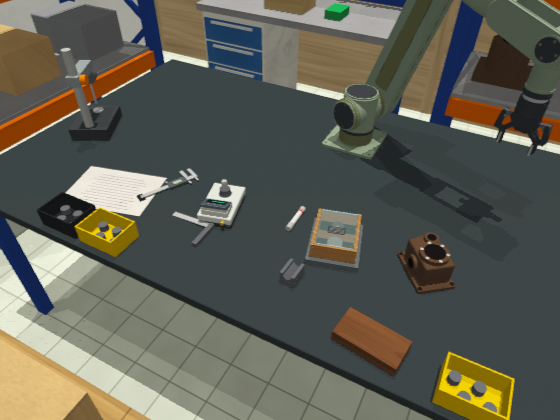

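View pics/wrist0.png

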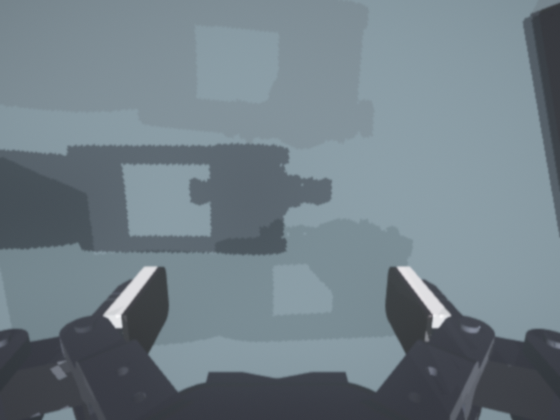

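The top view shows the case around (228,238), with its patch at (227,235). The gauge plug is around (385,240), the loose plug gauge at (288,254) and the V-block at (251,172). Next I get rough positions.

```bash
cat > h.py <<'E'
from plant import bot, grab_frame, camera_model, order
import cv2,numpy as np
def K(m):
    f=210/np.tan(np.radians(m['vertical_fov'])/2); return f,m['cx'],m['cy']
def ray(m,uv):
    f,cx,cy=K(m);W=np.array(m['world_to_cam']);R=W[:3,:3];t=W[:3,3]
    d=R.T@np.array([(uv[0]-cx)/f,-(uv[1]-cy)/f,-1.]);return -R.T@t,d/np.linalg.norm(d)
def plane(m,uv,z):
    o,d=ray(m,uv);return o+d*(z-o[2])/d[2]
def proj(m,P):
    f,cx,cy=K(m);W=np.array(m['world_to_cam']);p=W[:3,:3]@np.array(P)+W[:3,3]
    return np.array([cx+f*p[0]/-p[2],cy+f*(-p[1])/-p[2]])
def tri(rs):
    A=np.zeros((3,3));b=np.zeros(3)
    for o,d in rs:
        M=np.eye(3)-np.outer(d,d);A+=M;b+=M@o
    p=np.linalg.solve(A,b);return p,[np.linalg.norm((np.eye(3)-np.outer(d,d))@(p-o)) for o,d in rs]
def st():
    s=bot.read_state();print({k:np.round(s[k],4).tolist() for k in ('time_s','position','contact_force','finger_gap','joint_positions')});print(np.round(s['tcp_rot'],4).tolist());return s
E
python3 - <<'E'
from h import *
t=cv2.imread('pics/top0.png');s=cv2.imread('pics/scene0.png')
a=cv2.resize(t[180:290,180:300],None,fx=6,fy=5.4,interpolation=cv2.INTER_CUBIC)
cv2.imwrite('pics/tc.png',cv2.resize(t[185:285,185:305],None,fx=6,fy=6,interpolation=cv2.INTER_CUBIC))
cv2.imwrite('pics/tg.png',cv2.resize(t[175:275,320:440],None,fx=6,fy=6,interpolation=cv2.INTER_CUBIC))
cv2.imwrite('pics/sc.png',cv2.resize(s[170:270,190:370],None,fx=4.4,fy=4.4,interpolation=cv2.INTER_CUBIC))
m=camera_model('top')
for n,uv,z in [('patch',(227,235),.06),('plug',(386,240),.09),('plugg',(288,254),.01),('vb',(251,172),.04)]:
    print(n,plane(m,uv,z).round(3))
E
```

```text
patch [0.587 0.154 0.06 ]
plug [ 0.569 -0.236  0.09 ]
plugg [0.543 0.    0.01 ]
vb [0.756 0.096 0.04 ]
```

View pics/tc.png

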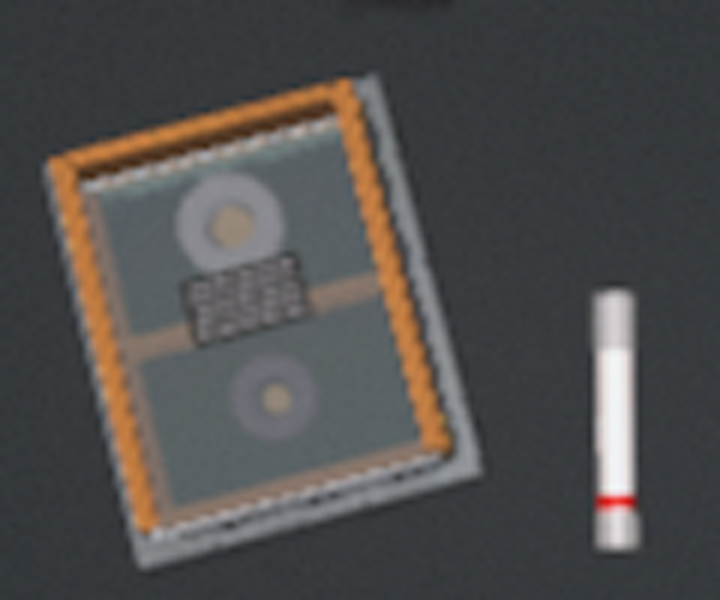

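View pics/tg.png

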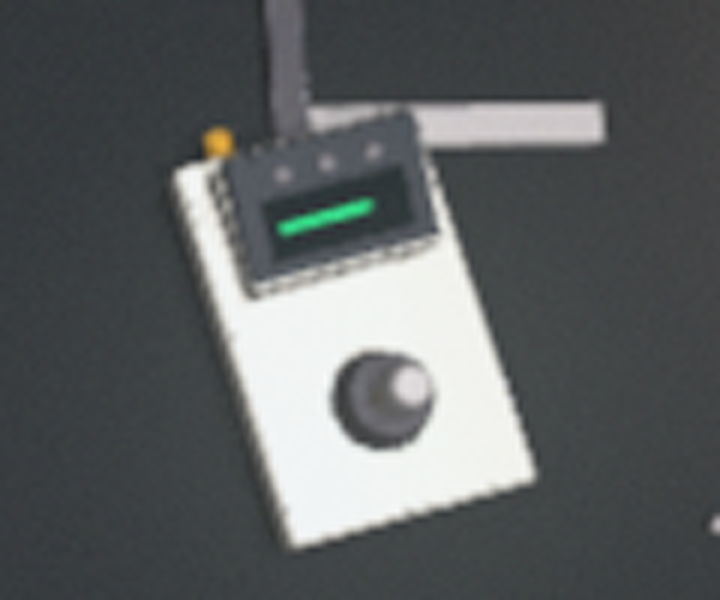

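View pics/sc.png

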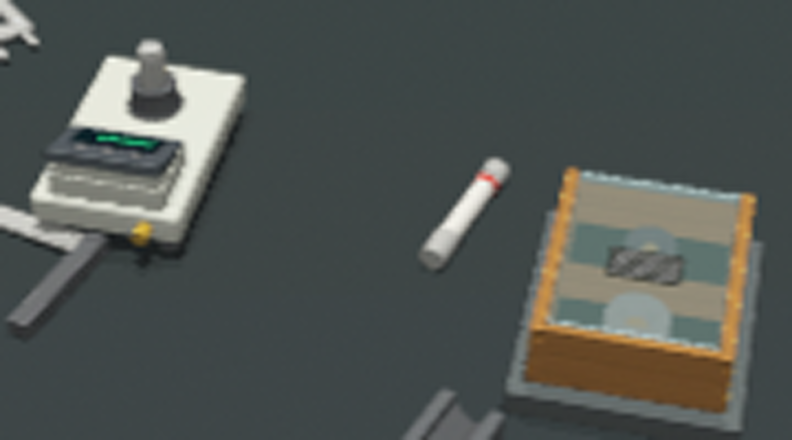

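```bash
python3 - <<'E'
from h import *
s=st();m=camera_model('wrist');W=m['world_to_cam'];R=s['tcp_rot']
c=-W[:3,:3].T@W[:3,3];print('cam in tool',(R.T@(c-s['position'])).round(4));print('cam axes in tool',(R.T@W[:3,:3].T).round(3))
print(proj(m,s['position']))
# case corner estimate: top of walls rim side corners, top vs scene triangulate
T=camera_model('top');S=camera_model('scene')
def zc(x,y):return (185+x/6,185+y/6)
def zs(x,y):return (190+x/4.4,170+y/4.4)
def zg(x,y):return (320+x/6,175+y/6)
for n,a,b in [('rear-left top',(52,160),(748,360)),('rear-right top',(350,80),(533,322))]:
    pass
# tri: image tc; rear wall outer corners: tc(52,160)=+y ; tc(348,80)=-y. scene: +y rear = sc(733,352), -y rear = sc(530,322)
for n,a,b in [('rear+y',zc(52,160),zs(733,355)),('rear-y',zc(348,80),zs(528,325)),('front-y',zc(442,448),zs(570,170)),('front+y',zc(148,528),zs(752,195)),
  ('patch',zc(245,299),zs(645,265)),('plugtip',zg(412,386),zs(151,47))]:
    p,e=tri([ray(T,a),ray(S,b)]);print(n,p.round(4),np.round(e,4))
E
```

```text
{'time_s': 0.15, 'position': [0.198, 0.5395, 0.2307], 'contact_force': [0.1414, -0.7264, -0.0762], 'finger_gap': 0.0852, 'joint_positions': [1.199, 0.3202, 1.5654, -0.0, 1.2574, -0.02]}
[[-0.9388, 0.3446, -0.0005], [0.3446, 0.9388, -0.0012], [0.0, -0.0013, -1.0]]
cam in tool [ 0.0664 -0.0004 -0.1427]
cam axes in tool [[ 0.     0.964  0.266]
 [ 1.    -0.    -0.   ]
 [-0.     0.266 -0.964]]
[277.49313363 271.31357836]
rear+y [0.6451 0.2377 0.0669] [0.0002 0.0002]
rear-y [0.6799 0.1132 0.0649] [0.0011 0.0011]
front-y [0.5249 0.0736 0.0615] [0.0004 0.0004]
front+y [0.4924 0.1947 0.0637] [0.0012 0.0012]
patch [0.5874 0.1561 0.0595] [0.0005 0.0005]
plugtip [ 0.5707 -0.2438  0.0851] [0.0001 0.0001]
```

>>> drive_tool --pt "-0.8 -0.38 -0.033 0 0 0 0" --pt "-0.8 -0.38 -0.033 0 0 0 0" --pt "-0.8 -0.38 -0.033 0 0 0 0" --pt "-0.8 -0.38 -0.033 0 0 0 0" --pt "-0.8 -0.38 -0.033 0 0 0 0" --pt "-0.8 -0.38 -0.033 0 0 0 0" --pt "-0.8 -0.38 -0.033 0 0 0 0" --pt "-0.8 -0.38 -0.033 0 0 0 0" --pt "-0.8 -0.38 -0.033 0 0 0 0" --pt "-0.8 -0.38 -0.033 0 0 0 0" --pt "-0.8 -0.38 -0.033 0 0 0 0" --pt "-0.8 -0.38 -0.033 0 0 0 0"

```text
time_s: 1.35
position: [0.5711, 0.1588, 0.2509]
tcp_rot: [[-0.939, 0.345, -0.0], [0.345, 0.939, 0.0], [0.0, -0.0, -1.0]]
contact_force: [-0.3, 0.5, -0.6]
finger_gap: -0.0
```

>>> drive_tool --pt "0 0 0 0 0 0.149 0" --pt "0 0 0 0 0 0.149 0" --pt "0 0 0 0 0 0.149 0" --pt "0 0 0 0 0 0.149 0" --pt "0 0 0 0 0 0.149 0" --pt "0 0 0 0 0 0.149 0" --pt "0 0 0 0 0 0.149 0" --pt "0 0 0 0 0 0.149 0" --pt "0 0 0 0 0 0.149 0" --pt "0 0 0 0 0 0.149 0" --pt "0 0 0 0 0 0.149 0" --pt "0 0 0 0 0 0.149 0"

```text
time_s: 2.55
position: [0.57, 0.1603, 0.2507]
tcp_rot: [[0.544, 0.839, -0.001], [0.839, -0.544, -0.0], [-0.001, -0.001, -1.0]]
contact_force: [0.9, 1.5, -0.9]
finger_gap: -0.0
```

>>> drive_tool --pt "0 0 0 0 0 0.149 0" --pt "0 0 0 0 0 0.149 0" --pt "0 0 0 0 0 0.149 0" --pt "0 0 0 0 0 0.149 0" --pt "0 0 0 0 0 0.147 0" --pt "0 0 0 0 0 0 0" --pt "0 0 0 0 0 0 0" --pt "0 0 0 0 0 0 0"

```text
time_s: 3.35
position: [0.5701, 0.1604, 0.251]
tcp_rot: [[0.966, 0.258, -0.0], [0.258, -0.966, 0.0], [-0.0, -0.0, -1.0]]
contact_force: [-0.8, -0.1, 0.7]
finger_gap: 0.0002
```

```bash
python3 - <<'E'
from h import *
import pickle
s=st();m=camera_model('wrist');I=grab_frame('wrist');cv2.imwrite('pics/w1.png',I);pickle.dump(m,open('m1.pkl','wb'))
print(proj(m,[.587,.156,.06]))
E
```

```text
{'time_s': 3.35, 'position': [0.5701, 0.1604, 0.251], 'contact_force': [-0.7554, -0.0992, 0.665], 'finger_gap': 0.0002, 'joint_positions': [0.2547, 0.3359, 1.4903, 0.0001, 1.3156, 1.5647]}
[[0.9662, 0.2578, -0.0002], [0.2578, -0.9662, 0.0], [-0.0002, -0.0001, -1.0]]
[284.94699615 168.9149108 ]
```

View pics/w1.png

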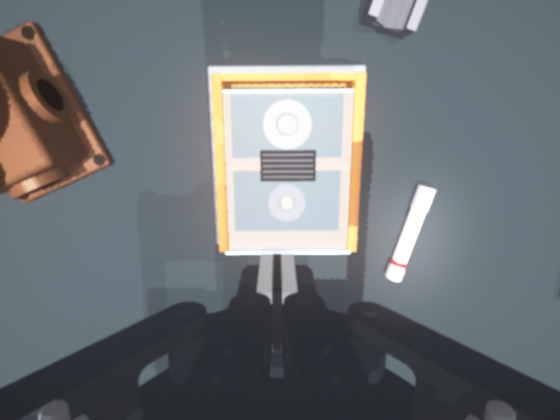

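The wrist view shows the case lined up with the image. The patch is at (260–316, 150–181), the large ring at (287,124) and the lid's rear edge at row ~90. Next I refine these.

```bash
python3 - <<'E'
from h import *
import pickle
m=pickle.load(open('m1.pkl','rb'));I=cv2.imread('pics/w1.png')
g=cv2.cvtColor(I,cv2.COLOR_BGR2GRAY)
sub=(g[140:192,245:332]<110).astype(np.uint8)
sub=cv2.morphologyEx(sub,cv2.MORPH_CLOSE,np.ones((7,7)))
cs=cv2.findContours(sub,cv2.RETR_EXTERNAL,cv2.CHAIN_APPROX_NONE)[0];c=max(cs,key=cv2.contourArea)+np.array([[245,140]])
r=cv2.minAreaRect(c);print('patch',r)
w=(g[85:165,255:320]>205).astype(np.uint8);
cs=cv2.findContours(w,cv2.RETR_EXTERNAL,cv2.CHAIN_APPROX_NONE)[0]
for k in cs:
    if cv2.contourArea(k)>200: print('ring',cv2.minEnclosingCircle(k+np.array([[255,85]])),cv2.contourArea(k))
T=camera_model('top');S=camera_model('scene')
pt=(185+245/6,185+299/6);ps=(190+645/4.4,170+265/4.4)
p,e=tri([ray(T,pt),ray(S,ps),ray(m,r[0])]);print('patch3',p.round(4),np.round(e,4))
p,e=tri([ray(T,pt),ray(m,r[0])]);print('patchTW',p.round(4),np.round(e,4))
for z in (.055,.06,.065):
    b=cv2.boxPoints(r);q=[plane(m,x,z) for x in b]
    print(z,plane(m,r[0],z).round(4),[np.linalg.norm(q[i]-q[(i+1)%4]).round(4) for i in range(2)])
# case walls at rows
O=(cv2.inRange(I,(0,90,180),(110,200,255)))
for row in (100,130,160,190,220,240):
    x=np.where(O[row,200:380])[0]+200; xs=np.split(x,np.where(np.diff(x)>5)[0]+1); print(row,[(a[0],a[-1]) for a in xs if len(a)>2])
cv2.imwrite('pics/w1z.png',cv2.resize(I[55:265,195:380],None,fx=2.8,fy=2.8))
E
```

```text
patch ((288.0, 165.5), (27.0, 52.0), 90.0)
ring ((287.0, 124.5), 50.83561706542969) 4088.0
patch3 [0.5888 0.1555 0.06  ] [0.0019 0.0006 0.0024]
patchTW [0.5889 0.1554 0.0554] [0.002 0.002]
0.055 [0.5901 0.1538 0.055 ] [np.float64(0.0479), np.float64(0.0252)]
0.06 [0.5908 0.1541 0.06  ] [np.float64(0.0472), np.float64(0.0248)]
0.065 [0.5914 0.1545 0.065 ] [np.float64(0.0465), np.float64(0.0245)]
100 []
130 []
160 []
190 [(np.int64(357), np.int64(359))]
220 []
240 []
```

View pics/w1z.png

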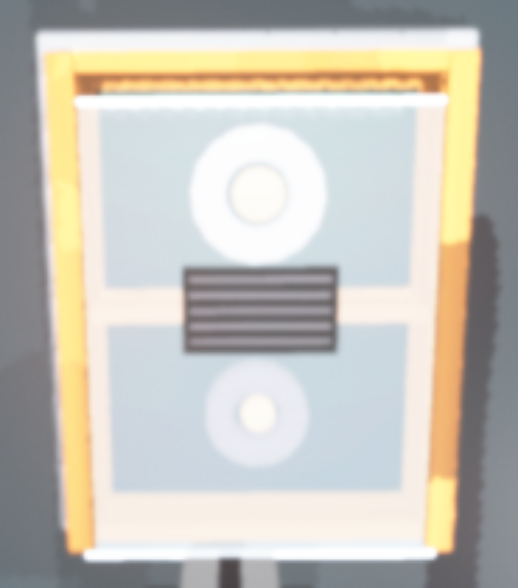

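>>> drive_tool --pt "0.045 0.0275 0.44 0 0 0 0" --pt "0.045 0.0275 0.44 0 0 0 0" --pt "0.045 0.0275 0.44 0 0 0 0" --pt "0.045 0.0275 0.44 0 0 0 0" --pt "0.045 0.0275 0.44 0 0 0 0" --pt "0.045 0.0275 0.44 0 0 0 0" --pt "0.045 0.0275 0.44 0 0 0 0" --pt "0.045 0.0275 0.3 0 0 0 0" --pt "0 0 0 0 0 0 0" --pt "0 0 0 0 0 0 0" --pt "0 0 0 0 0 0 0"

```text
time_s: 4.5
position: [0.5912, 0.1546, 0.0834]
tcp_rot: [[0.967, 0.256, 0.002], [0.256, -0.967, 0.001], [0.002, -0.0, -1.0]]
contact_force: [-0.2, -0.1, -0.8]
finger_gap: 0.0
```

```bash
python3 - <<'E'
from h import *
s=st();I=grab_frame('wrist');cv2.imwrite('pics/w2.png',I)
E
```

```text
{'time_s': 4.5, 'position': [0.5912, 0.1546, 0.0834], 'contact_force': [-0.2003, -0.0597, -0.8081], 'finger_gap': 0.0, 'joint_positions': [0.2369, 0.4971, 1.6814, 0.0001, 0.9607, 1.5486]}
[[0.9666, 0.2562, 0.0023], [0.2562, -0.9666, 0.0007], [0.0024, -0.0, -1.0]]
```

View pics/w2.png

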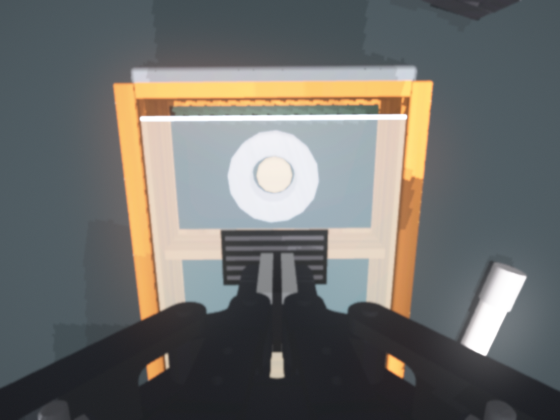

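```bash
python3 - <<'E'
from h import *
m=camera_model('wrist')
I=cv2.imread('pics/w2.png');g=cv2.cvtColor(I,cv2.COLOR_BGR2GRAY)
print(g[233,210:345:1].tolist())
for z in (.055,.06,.065): print(z,[np.linalg.norm(plane(m,(222,233),z)-plane(m,(328,233),z)).round(4), np.linalg.norm(plane(m,(141,118),z)-plane(m,(406.5,117),z)).round(4)], plane(m,(275,230.5),z).round(4))
E
```

```text
[217, 218, 218, 218, 217, 218, 217, 218, 216, 203, 163, 107, 73, 64, 65, 64, 65, 66, 64, 64, 64, 64, 64, 64, 64, 64, 64, 64, 62, 64, 63, 63, 63, 63, 63, 63, 63, 63, 63, 62, 63, 63, 62, 63, 63, 62, 62, 62, 63, 63, 62, 61, 63, 63, 63, 63, 63, 63, 62, 64, 62, 63, 62, 63, 64, 65, 65, 66, 65, 65, 64, 66, 65, 66, 66, 66, 66, 67, 67, 66, 66, 67, 66, 66, 66, 67, 67, 66, 67, 67, 66, 66, 66, 66, 66, 66, 66, 67, 66, 66, 66, 66, 66, 67, 67, 67, 67, 67, 67, 68, 66, 68, 68, 67, 66, 67, 74, 110, 166, 200, 211, 214, 214, 215, 214, 215, 214, 214, 214, 214, 214, 214, 214, 215, 214]
0.055 [np.float64(0.0524), np.float64(0.1207)] [0.6009 0.1572 0.055 ]
0.06 [np.float64(0.0509), np.float64(0.1172)] [0.6026 0.1576 0.06  ]
0.065 [np.float64(0.0493), np.float64(0.1137)] [0.6042 0.158  0.065 ]
```

>>> drive_tool --pt "0 0 0.05 0 0 0 0" --pt "0 0 0.05 0 0 0 0" --pt "0 0 0.05 0 0 0 0" --pt "0 0 0.05 0 0 0 0" --pt "0 0 0 0 0 0 0" --pt "0 0 0 0 0 0 0"

```text
time_s: 5.15
position: [0.5904, 0.1543, 0.072]
tcp_rot: [[0.967, 0.256, -0.0], [0.256, -0.967, 0.0], [-0.0, -0.0, -1.0]]
contact_force: [-0.5, -0.1, -0.3]
finger_gap: -0.0
```

>>> drive_tool --pt "0 0 0.02 0 0 0 0" --pt "0 0 0.02 0 0 0 0" --pt "0 0 0.02 0 0 0 0" --pt "0 0 0.02 0 0 0 0" --pt "0 0 0.01 0 0 0 0" --pt "0 0 0.01 0 0 0 0"

```text
time_s: 5.75
position: [0.5904, 0.1543, 0.067]
tcp_rot: [[0.967, 0.256, -0.0], [0.256, -0.967, 0.0], [-0.0, -0.0, -1.0]]
contact_force: [0.0, 0.4, 0.2]
finger_gap: -0.0002
```

>>> drive_tool --pt "0 0 0.008 0 0 0 0" --pt "0 0 0.008 0 0 0 0" --pt "0 0 0.008 0 0 0 0"

```text
time_s: 6.05
position: [0.5904, 0.1543, 0.0659]
tcp_rot: [[0.967, 0.256, 0.0], [0.256, -0.967, 0.0], [0.0, -0.0, -1.0]]
contact_force: [-0.1, -0.3, -0.5]
finger_gap: -0.0003
```

>>> drive_tool --pt "0 0 0.008 0 0 0 0" --pt "0 0 0.008 0 0 0 0"

```text
time_s: 6.25
position: [0.5904, 0.1543, 0.0651]
tcp_rot: [[0.967, 0.256, 0.0], [0.256, -0.967, 0.0], [0.0, -0.0, -1.0]]
contact_force: [0.0, 0.2, -0.4]
finger_gap: -0.0003
```

>>> drive_tool --pt "0 0 0.008 0 0 0 0" --pt "0 0 0.008 0 0 0 0"

```text
time_s: 6.45
position: [0.5904, 0.1544, 0.0647]
tcp_rot: [[0.967, 0.256, 0.0], [0.256, -0.967, 0.0], [0.0, -0.0, -1.0]]
contact_force: [-1.4, -0.7, 5.1]
finger_gap: -0.0001
```

>>> drive_tool --pt "0 0 0 0 0 0 0"

```text
time_s: 6.55
position: [0.5904, 0.1544, 0.0648]
tcp_rot: [[0.967, 0.256, 0.0], [0.256, -0.967, 0.0], [0.0, -0.0, -1.0]]
contact_force: [-1.8, -0.5, 3.8]
finger_gap: 0.0001
```

>>> drive_tool --pt "0 0 0.003 0 0 0 0" --pt "0 0 0 0 0 0 0"

```text
time_s: 6.75
position: [0.5904, 0.1544, 0.0647]
tcp_rot: [[0.967, 0.256, 0.0], [0.256, -0.967, 0.0], [0.0, -0.0, -1.0]]
contact_force: [-0.9, -0.4, 5.6]
finger_gap: -0.0001
```

>>> drive_tool --pt "0 0 0.004 0 0 0 0" --pt "0 0 0.002 0 0 0 0" --pt "0 0 0 0 0 0 0"

```text
time_s: 7.05
position: [0.5904, 0.1544, 0.0647]
tcp_rot: [[0.967, 0.256, 0.001], [0.256, -0.967, 0.0], [0.001, -0.0, -1.0]]
contact_force: [-2.0, -0.1, 8.1]
finger_gap: 0.0002
```

>>> drive_tool --pt "0 0 0.003 0 0 0 0" --pt "0 0 0 0 0 0 0"

```text
time_s: 7.25
position: [0.5904, 0.1543, 0.0647]
tcp_rot: [[0.967, 0.256, 0.001], [0.256, -0.967, 0.0], [0.001, -0.0, -1.0]]
contact_force: [-1.9, -0.7, 7.4]
finger_gap: -0.0001
```

>>> drive_tool --pt "0 0 0.004 0 0 0 0" --pt "0 0 0.002 0 0 0 0" --pt "0 0 0 0 0 0 0"

```text
time_s: 7.55
position: [0.5904, 0.1544, 0.0647]
tcp_rot: [[0.967, 0.256, 0.001], [0.256, -0.967, 0.0], [0.001, -0.0, -1.0]]
contact_force: [-2.7, -0.4, 9.3]
finger_gap: 0.0004
```

```bash
python3 - <<'E'
from h import *
f=[]
for i in range(3): f.append(bot.read_state()['contact_force']); 
print(np.round(f,2))
E
```

```text
[[-2.66 -0.42  9.27]
 [-2.66 -0.42  9.27]
 [-2.66 -0.42  9.27]]
```

>>> drive_tool --pt "0 0 0.002 0 0 0 0" --pt "0 0 0 0 0 0 0"

```text
time_s: 7.75
position: [0.5905, 0.1544, 0.0647]
tcp_rot: [[0.967, 0.256, 0.001], [0.256, -0.967, 0.0], [0.001, -0.0, -1.0]]
contact_force: [-3.9, -1.6, 9.7]
finger_gap: -0.0002
```

>>> drive_tool --pt "0 0 0.003 0 0 0 0" --pt "0 0 0 0 0 0 0"

```text
time_s: 7.95
position: [0.5904, 0.1543, 0.0647]
tcp_rot: [[0.967, 0.256, 0.001], [0.256, -0.967, 0.0], [0.001, -0.0, -1.0]]
contact_force: [-3.2, -0.7, 11.5]
finger_gap: -0.0
```

>>> drive_tool --pt "0 0 0.001 0 0 0 0" --pt "0 0 0 0 0 0 0"

```text
time_s: 8.15
position: [0.5904, 0.1544, 0.0647]
tcp_rot: [[0.967, 0.256, 0.001], [0.256, -0.967, 0.0], [0.001, -0.0, -1.0]]
contact_force: [-4.2, 0.1, 11.4]
finger_gap: -0.0002
```

>>> drive_tool --pt "-0.01 0 0 0 0 0 0" --pt "-0.02 0 0 0 0 0 0"

```text
time_s: 8.35
position: [0.5904, 0.1544, 0.0647]
tcp_rot: [[0.967, 0.256, 0.004], [0.256, -0.967, 0.001], [0.004, -0.0, -1.0]]
contact_force: [0.9, -0.0, 7.2]
finger_gap: -0.0002
```

>>> drive_tool --pt "-0.005 0 0.004 0 0 0 0" --pt "-0.005 0 0.004 0 0 0 0"

```text
time_s: 8.55
position: [0.5904, 0.1544, 0.0647]
tcp_rot: [[0.967, 0.256, 0.005], [0.256, -0.967, 0.001], [0.005, -0.0, -1.0]]
contact_force: [-0.3, 0.3, 9.4]
finger_gap: 0.0004
```

>>> drive_tool --pt "-0.005 0 0.004 0 0 0 0" --pt "-0.005 0 0.002 0 0 0 0"

```text
time_s: 8.75
position: [0.5904, 0.1543, 0.0647]
tcp_rot: [[0.967, 0.256, 0.006], [0.256, -0.967, 0.002], [0.007, -0.0, -1.0]]
contact_force: [0.6, 0.9, 10.2]
finger_gap: 0.0004
```

>>> drive_tool --pt "-0.01 0 0.004 0 0 0 0" --pt "-0.01 0 0.004 0 0 0 0"

```text
time_s: 8.95
position: [0.5904, 0.1544, 0.0647]
tcp_rot: [[0.967, 0.256, 0.009], [0.256, -0.967, 0.002], [0.009, -0.0, -1.0]]
contact_force: [1.9, 1.9, 11.2]
finger_gap: 0.0
```

>>> drive_tool --pt "-0.01 0 0.003 0 0 0 0" --pt "-0.01 0 0.003 0 0 0 0"

```text
time_s: 9.15
position: [0.5903, 0.1543, 0.0647]
tcp_rot: [[0.967, 0.256, 0.011], [0.256, -0.967, 0.003], [0.011, -0.0, -1.0]]
contact_force: [4.1, 0.9, 10.8]
finger_gap: -0.0001
```

>>> drive_tool --pt "-0.02 0 0.004 0 0 0 0" --pt "-0.02 0 0.003 0 0 0 0"

```text
time_s: 9.35
position: [0.5891, 0.154, 0.0647]
tcp_rot: [[0.967, 0.256, 0.012], [0.256, -0.967, 0.003], [0.013, 0.0, -1.0]]
contact_force: [4.6, 1.8, 12.4]
finger_gap: -0.0005
```

>>> drive_tool --pt "-0.03 0 0.002 0 0 0 0" --pt "-0.03 0 0.001 0 0 0 0"

```text
time_s: 9.55
position: [0.5863, 0.1533, 0.0647]
tcp_rot: [[0.967, 0.256, 0.013], [0.256, -0.967, 0.003], [0.013, 0.0, -1.0]]
contact_force: [4.3, 1.6, 11.9]
finger_gap: -0.0003
```

>>> drive_tool --pt "-0.04 0 0 0 0 0 0" --pt "-0.05 0 0 0 0 0 0" --pt "-0.06 0 0 0 0 0 0"

```text
time_s: 9.85
position: [0.5792, 0.1513, 0.0647]
tcp_rot: [[0.967, 0.256, 0.013], [0.256, -0.967, 0.003], [0.013, 0.0, -1.0]]
contact_force: [4.4, 1.2, 11.7]
finger_gap: 0.0003
```

```bash
python3 - <<'E'
from h import *
s=st();I=grab_frame('wrist');cv2.imwrite('pics/w3.png',I)
E
```

```text
{'time_s': 9.85, 'position': [0.5792, 0.1513, 0.0647], 'contact_force': [4.4467, 1.1526, 11.7035], 'finger_gap': 0.0003, 'joint_positions': [0.2362, 0.4968, 1.7406, 0.0002, 0.8908, 1.5481]}
[[0.9666, 0.2559, 0.013], [0.2559, -0.9667, 0.0033], [0.0135, 0.0002, -0.9999]]
```

View pics/w3.png

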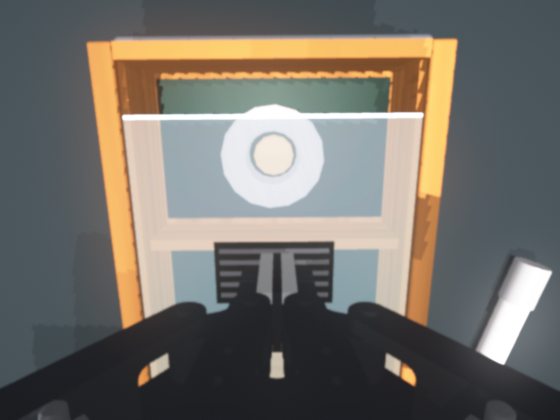

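The lid follows the fingertips: its rear edge is now at row ~117, well clear of the rear wall.

>>> drive_tool --pt "-0.06 0 0 0 0 0 0" --pt "-0.07 0 0 0 0 0 0" --pt "-0.07 0 0 0 0 0 0" --pt "-0.07 0 0 0 0 0 0"

```text
time_s: 10.3
position: [0.5661, 0.1477, 0.0647]
tcp_rot: [[0.967, 0.256, 0.013], [0.256, -0.967, 0.003], [0.014, 0.0, -1.0]]
contact_force: [4.7, 1.8, 11.6]
finger_gap: 0.0001
```

>>> drive_tool --pt "-0.07 0 0 0 0 0 0" --pt "-0.07 0 0 0 0 0 0" --pt "-0.07 0 0 0 0 0 0" --pt "-0.07 0 0 0 0 0 0"

```text
time_s: 10.7
position: [0.5527, 0.1441, 0.0647]
tcp_rot: [[0.967, 0.256, 0.013], [0.256, -0.967, 0.003], [0.014, 0.0, -1.0]]
contact_force: [5.5, 0.5, 12.8]
finger_gap: -0.0001
```

>>> drive_tool --pt "-0.07 0 0 0 0 0 0" --pt "-0.07 0 0 0 0 0 0" --pt "-0.07 0 0 0 0 0 0" --pt "-0.07 0 0 0 0 0 0" --pt "-0.07 0 0 0 0 0 0"

```text
time_s: 11.2
position: [0.536, 0.1395, 0.0646]
tcp_rot: [[0.967, 0.256, 0.014], [0.256, -0.967, 0.003], [0.014, 0.001, -1.0]]
contact_force: [4.0, -0.1, 13.2]
finger_gap: 0.0003
```

>>> drive_tool --pt "-0.07 0 0 0 0 0 0" --pt "-0.06 0 0 0 0 0 0" --pt "-0.05 0 0 0 0 0 0" --pt "-0.03 0 0 0 0 0 0"

```text
time_s: 11.6
position: [0.5258, 0.1368, 0.0646]
tcp_rot: [[0.967, 0.256, 0.014], [0.256, -0.967, 0.003], [0.014, 0.001, -1.0]]
contact_force: [4.4, -0.9, 14.0]
finger_gap: 0.0003
```

```bash
python3 - <<'E'
from h import *
import pickle
s=st();m=camera_model('wrist');I=grab_frame('wrist');cv2.imwrite('pics/w4.png',I);pickle.dump(m,open('m4.pkl','wb'))
E
```

```text
{'time_s': 11.6, 'position': [0.5258, 0.1368, 0.0646], 'contact_force': [4.4319, -0.8623, 13.9766], 'finger_gap': 0.0003, 'joint_positions': [0.2336, 0.4257, 1.8735, -0.0007, 0.8286, 1.5458]}
[[0.9665, 0.2561, 0.0136], [0.2561, -0.9666, 0.0027], [0.0138, 0.0008, -0.9999]]
```

View pics/w4.png

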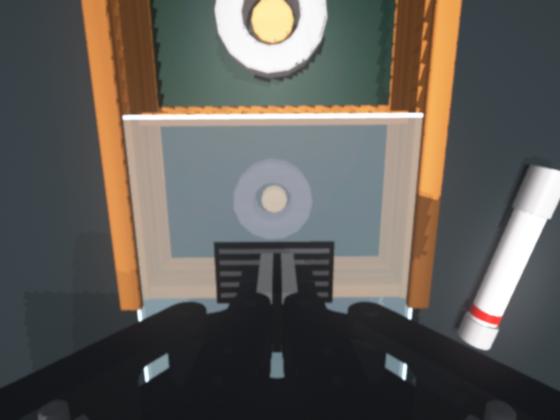

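>>> drive_tool --pt "-0.03 0 -0.003 0 0 0 0" --pt "-0.04 0 0 0 0 0 0" --pt "-0.04 0 0 0 0 0 0" --pt "-0.03 0 0 0 0 0 0"

```text
time_s: 12.05
position: [0.5191, 0.135, 0.0647]
tcp_rot: [[0.967, 0.256, 0.013], [0.256, -0.967, 0.003], [0.014, 0.001, -1.0]]
contact_force: [4.6, -0.8, 13.2]
finger_gap: -0.0002
```

>>> drive_tool --pt "0.04 0 -0.02 0 0 0 0" --pt "0.04 0 -0.04 0 0 0 0" --pt "0 0 -0.05 0 0 0 0" --pt "0 0 -0.2 0 0 0 0" --pt "0 0 -0.4 0 0 0 0"

```text
time_s: 12.55
position: [0.5159, 0.1347, 0.0959]
tcp_rot: [[0.967, 0.256, -0.004], [0.256, -0.967, -0.001], [-0.005, -0.0, -1.0]]
contact_force: [0.6, 0.0, -0.8]
finger_gap: 0.0004
```

```bash
python3 - <<'E'
from h import *
import pickle
m=pickle.load(open('m1.pkl','rb'))
print(plane(m,(287,124.3),.0542))
m=pickle.load(open('m4.pkl','rb'))
print(plane(m,(271,17),.0542), plane(m,(274,199),.05), plane(m,(273,116),.0647))
s=bot.read_state();print(s['tcp_rot'].T@(np.array([.603,.157,.19])-s['position'])/.05)
E
```

```text
[0.6258156  0.16456424 0.0542    ]
[0.62397924 0.16418846 0.0542    ] [0.55422573 0.14464918 0.05      ] [0.588679   0.15403362 0.0647    ]
[ 1.78980319  0.0143844  -1.88924678]
```

>>> drive_tool --pt "0.4 0 -0.48 0 0 0 64" --pt "0.46 0 -0.48 0 0 0 64" --pt "0.46 0 -0.48 0 0 0 64" --pt "0.46 0.01 -0.45 0 0 0 64" --pt "0 0 0 0 0 0 64" --pt "0 0 0 0 0 0 64" --pt "0 0 0 0 0 0 64"

```text
time_s: 13.25
position: [0.6016, 0.1569, 0.1899]
tcp_rot: [[0.967, 0.256, -0.004], [0.256, -0.967, -0.001], [-0.004, -0.0, -1.0]]
contact_force: [-0.2, 0.4, -0.0]
finger_gap: 0.0641
```

```bash
python3 - <<'E'
from h import *
import pickle
s=st();m=camera_model('wrist');I=grab_frame('wrist');cv2.imwrite('pics/w5.png',I);pickle.dump(m,open('m5.pkl','wb'));cv2.imwrite('pics/t5.png',grab_frame('top'))
E
```

```text
{'time_s': 13.25, 'position': [0.6016, 0.1569, 0.1899], 'contact_force': [-0.2378, 0.3997, -0.0025], 'finger_gap': 0.0641, 'joint_positions': [0.2365, 0.4217, 1.5132, 0.0001, 1.2107, 1.5485]}
[[0.9667, 0.2559, -0.0039], [0.2559, -0.9667, -0.0008], [-0.004, -0.0002, -1.0]]
```

View pics/w5.png

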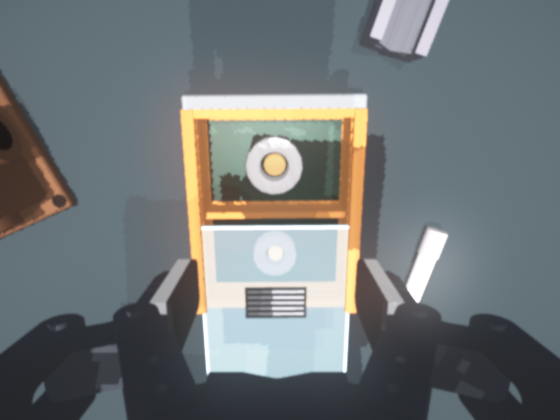

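```bash
python3 - <<'E'
from h import *
import pickle
m=pickle.load(open('m5.pkl','rb'));I=cv2.imread('pics/w5.png')
cv2.imwrite('pics/w5z.png',cv2.resize(I[95:235,180:370],None,fx=4,fy=4,interpolation=cv2.INTER_CUBIC))
hsv=cv2.cvtColor(I,cv2.COLOR_BGR2HSV)
w=((hsv[...,1]<35)&(hsv[...,2]>140)).astype(np.uint8);w[:130]=0;w[198:]=0;w[:,:235]=0;w[:,315:]=0
cs=cv2.findContours(w,cv2.RETR_EXTERNAL,cv2.CHAIN_APPROX_NONE)[0];k=max(cs,key=cv2.contourArea)
print(cv2.fitEllipse(k),cv2.boundingRect(k))
c=cv2.fitEllipse(k)[0]
for z in (.0502,.0542): print(plane(m,c,z),[np.linalg.norm(plane(m,(c[0]-28,c[1]),z)-plane(m,(c[0]+28,c[1]),z))])
E
```

```text
((269.43798828125, 158.47642517089844), (58.3011589050293, 75.74789428710938), 138.91773986816406) (235, 130, 68, 65)
[0.63023308 0.16929614 0.0502    ] [np.float64(0.04318902773152862)]
[0.63076154 0.16935645 0.0542    ] [np.float64(0.04257675275411468)]
```

View pics/w5z.png

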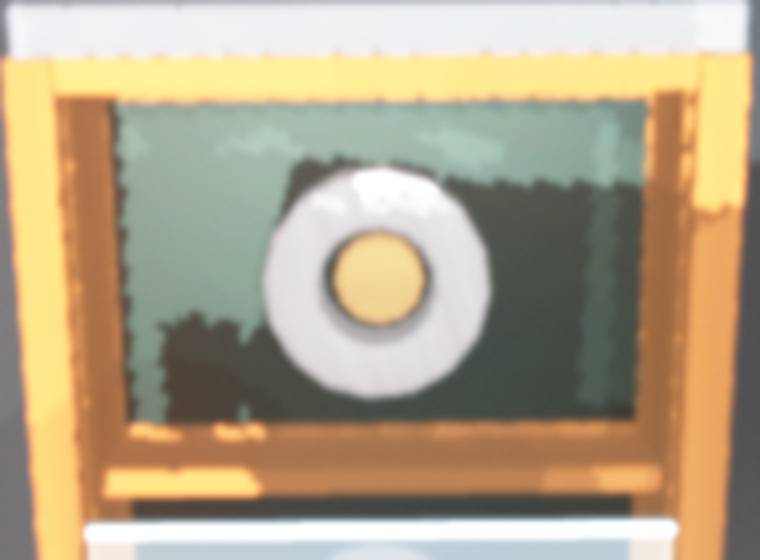

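```bash
python3 - <<'E'
import cv2
I=cv2.imread('pics/t5.png');cv2.imwrite('pics/t5z.png',cv2.resize(I[175:295,185:305],None,fx=5,fy=5))
E
```

```text
(no output)
```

View pics/t5z.png

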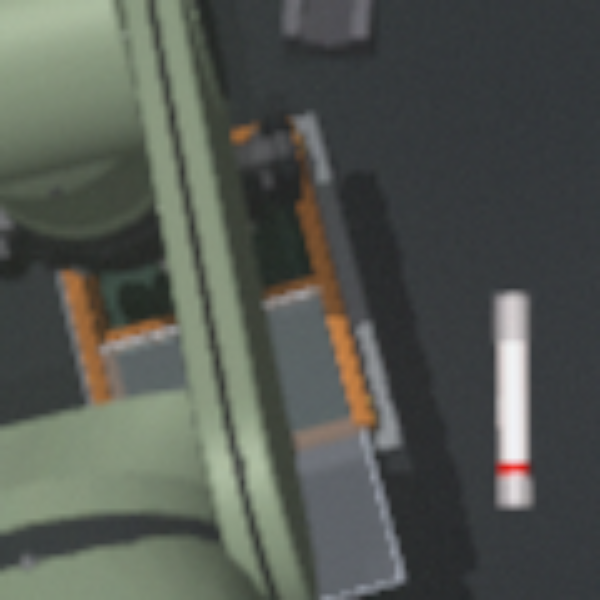

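```bash
python3 - <<'E'
from h import *
import pickle
m=pickle.load(open('m5.pkl','rb'))
for z in (.0542,):
  p=plane(m,(274.3,166.2),z);print(p,np.linalg.norm(plane(m,(245.8,166),z)-plane(m,(302.8,166),z)))
# case interior corners at rear: inside walls top edge lines; side-wall symmetric centre
l,r=plane(m,(193.5,140),.0702),plane(m,(353,140),.0702);print('side walls in-lip',l,r)
s=bot.read_state();R=s['tcp_rot'];print(R.T@(np.array([p[0],p[1],.12])-s['position'])/.05)
# lid rear edge, ring x
e=plane(m,(275,228),.0647);print('ring-lid edge along x',(p-e)@np.array([.966,.257,0]))
E
```

```text
[0.62600521 0.16428135 0.0542    ] 0.043577481698911555
side walls in-lip [0.63174575 0.22476681 0.0702    ] [0.6606439  0.11576502 0.0702    ]
[ 0.50713845 -0.01880325  1.40059145]
ring-lid edge along x 0.04622483997289997
```

>>> drive_tool --pt "0 0 0 0 0.004 0 60" --pt "0.125 -0.005 0.45 0 0 0 60" --pt "0.125 -0.005 0.45 0 0 0 60" --pt "0.125 -0.005 0.45 0 0 0 60" --pt "0.125 -0.005 0.3 0 0 0 60" --pt "0 0 0.15 0 0 0 60" --pt "0 0 0 0 0 0 60" --pt "0 0 0 0 0 0 60"

```text
time_s: 14.15
position: [0.6281, 0.1648, 0.1022]
tcp_rot: [[0.967, 0.256, 0.005], [0.256, -0.967, 0.001], [0.005, -0.0, -1.0]]
contact_force: [0.4, -0.1, 0.1]
finger_gap: 0.0601
```

```bash
python3 - <<'E'
from h import *
import pickle
s=st();m=camera_model('wrist');I=grab_frame('wrist');cv2.imwrite('pics/w6.png',I);pickle.dump(m,open('m6.pkl','wb'))
E
```

```text
{'time_s': 14.15, 'position': [0.6281, 0.1648, 0.1022], 'contact_force': [0.3782, -0.1337, 0.113], 'finger_gap': 0.0601, 'joint_positions': [0.2388, 0.53, 1.5647, 0.0002, 1.0419, 1.5507]}
[[0.9667, 0.2559, 0.0049], [0.2559, -0.9667, 0.0013], [0.005, -0.0001, -1.0]]
```

View pics/w6.png

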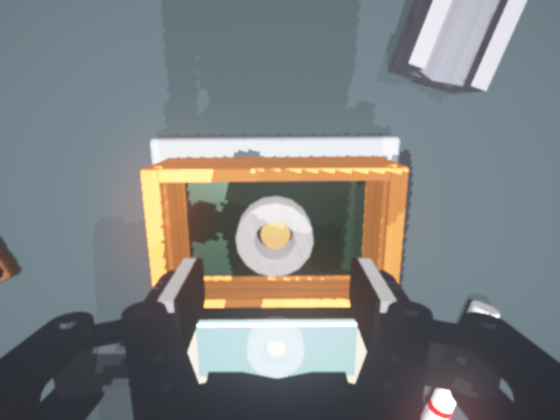

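>>> drive_tool --pt "0 0 0 0 0 0 60" --pt "0 0 0 0 0 0 60" --pt "0 0 0 0 0 0 60"

```text
time_s: 14.5
position: [0.628, 0.1648, 0.102]
tcp_rot: [[0.967, 0.256, 0.005], [0.256, -0.967, 0.001], [0.005, -0.0, -1.0]]
contact_force: [0.7, -0.3, 1.1]
finger_gap: 0.0601
```

```bash
python3 - <<'E'
from h import *
s=st();R=s['tcp_rot'];print(R.T@(np.array([.6255,.1643,.045])-s['position'])/.05)
E
```

```text
{'time_s': 14.5, 'position': [0.628, 0.1648, 0.102], 'contact_force': [0.6514, -0.2773, 1.1105], 'finger_gap': 0.0601, 'joint_positions': [0.2389, 0.5301, 1.5651, 0.0002, 1.0415, 1.5508]}
[[0.9667, 0.2559, 0.0047], [0.2559, -0.9667, 0.0013], [0.0049, -0.0001, -1.0]]
[-0.05575071 -0.00270807  1.13992872]
```

```bash
python3 - <<'E'
from h import *
import pickle
m=pickle.load(open('m6.pkl','rb'));I=cv2.imread('pics/w6.png')
cv2.imwrite('pics/w6z.png',cv2.resize(I[180:300,215:335],None,fx=5,fy=5,interpolation=cv2.INTER_CUBIC))
print(plane(m,(274.5,238),.0542),proj(m,[.6255,.1643,.0542]),proj(m,[.6255-.022*.967,.1643-.022*.256,.0542]),proj(m,[.6255+.022*.967,.1643+.022*.256,.0542]))
E
```

```text
[0.62740113 0.16498505 0.0542    ] [274.82123468 241.43655815] [274.85708152 277.8801032 ] [274.78331022 202.88080765]
```

View pics/w6z.png

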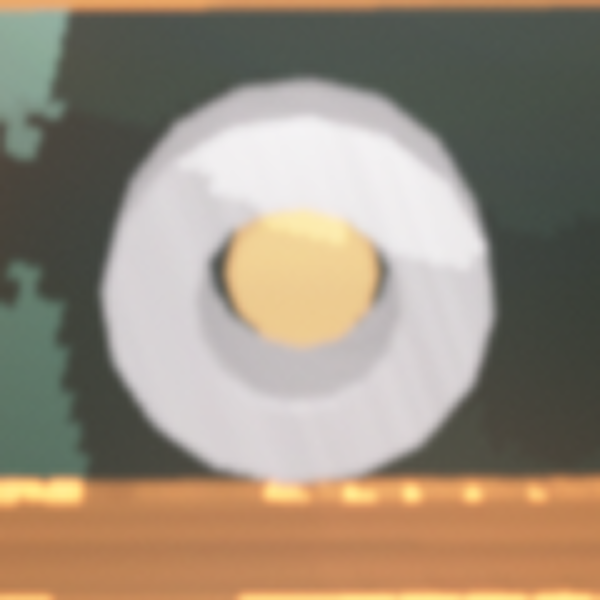

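>>> drive_tool --pt "-0.04 0 0 0 -0.005 0 60" --pt "0 0 0.2 0 0 0 60" --pt "0 0 0.2 0 0 0 60" --pt "0 0 0.2 0 0 0 60" --pt "0 0 0.2 0 0 0 60" --pt "0 0 0.1 0 0 0 60" --pt "0 0 0 0 0 0 60"

```text
time_s: 15.2
position: [0.6252, 0.1641, 0.0551]
tcp_rot: [[0.967, 0.256, -0.003], [0.256, -0.967, -0.001], [-0.003, -0.0, -1.0]]
contact_force: [-0.5, 0.1, 0.1]
finger_gap: 0.06
```

>>> drive_tool --pt "0 0 0.14 0 0 0 60" --pt "0 0 0.14 0 0 0 60" --pt "0 0 0.1 0 0 0 60" --pt "0 0 0.06 0 0 0 60" --pt "0 0 0 0 0 0 60" --pt "0 0 0 0 0 0 60"

```text
time_s: 15.8
position: [0.626, 0.1643, 0.0346]
tcp_rot: [[0.967, 0.256, -0.001], [0.256, -0.967, -0.0], [-0.001, -0.0, -1.0]]
contact_force: [0.2, 0.0, 0.0]
finger_gap: 0.0597
```

```bash
python3 - <<'E'
from h import *
s=st();cv2.imwrite('pics/w7.png',grab_frame('wrist'))
E
```

```text
{'time_s': 15.8, 'position': [0.626, 0.1643, 0.0346], 'contact_force': [0.2064, 0.0216, 0.0499], 'finger_gap': 0.0597, 'joint_positions': [0.2388, 0.5992, 1.6333, 0.0001, 0.9097, 1.5508]}
[[0.9667, 0.2559, -0.0006], [0.2559, -0.9667, -0.0001], [-0.0007, -0.0001, -1.0]]
```

View pics/w7.png

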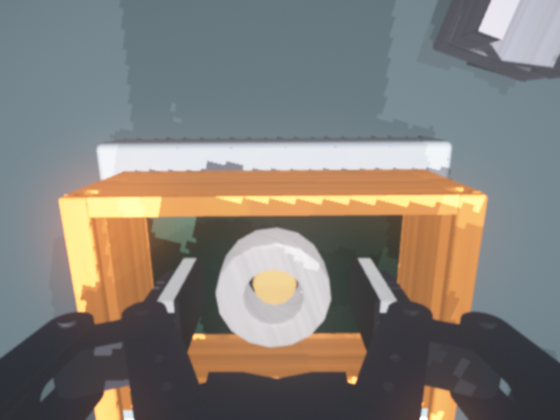

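>>> drive_tool --pt "0 0 0.03 0 0 0 60" --pt "0 0 0.03 0 0 0 60" --pt "0 0 0 0 0 0 60" --pt "0 0 0 0 0 0 40" --pt "0 0 0 0 0 0 40" --pt "0 0 0 0 0 0 40" --pt "0 0 0 0 0 0 40" --pt "0 0 0 0 0 0 40"

```text
time_s: 16.65
position: [0.6261, 0.1644, 0.032]
tcp_rot: [[0.967, 0.256, -0.0], [0.256, -0.967, 0.0], [-0.0, -0.0, -1.0]]
contact_force: [-1.1, 0.2, 4.8]
finger_gap: 0.0422
```

```bash
python3 - <<'E'
from h import *
import pickle
s=st();m=camera_model('wrist');pickle.dump(m,open('m8.pkl','wb'));cv2.imwrite('pics/w8.png',grab_frame('wrist'))
E
```

```text
{'time_s': 16.65, 'position': [0.6261, 0.1644, 0.032], 'contact_force': [-1.0688, 0.181, 4.768], 'finger_gap': 0.0422, 'joint_positions': [0.2389, 0.6021, 1.6357, 0.0002, 0.904, 1.5508]}
[[0.9667, 0.2559, -0.0002], [0.2559, -0.9667, 0.0001], [-0.0002, -0.0002, -1.0]]
```

View pics/w8.png

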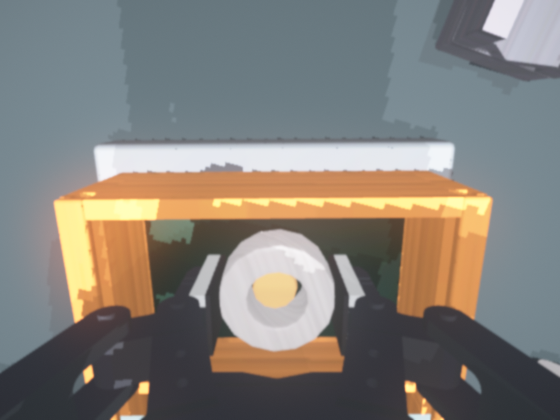

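>>> drive_tool --pt "0 0 0 0 0 0 20" --pt "0 0 0 0 0 0 20" --pt "0 0 0 0 0 0 20"

```text
time_s: 17.0
position: [0.6261, 0.1644, 0.032]
tcp_rot: [[0.967, 0.256, -0.0], [0.256, -0.967, 0.0], [-0.0, -0.0, -1.0]]
contact_force: [-1.0, 0.4, 5.2]
finger_gap: 0.0421
```

>>> drive_tool --pt "0 0 -0.02 0 0 0 20" --pt "0 0 -0.04 0 0 0 20" --pt "0 0 -0.06 0 0 0 20" --pt "0 0 -0.08 0 0 0 20" --pt "0 0 0 0 0 0 20"

```text
time_s: 17.5
position: [0.6262, 0.1643, 0.042]
tcp_rot: [[0.967, 0.256, 0.0], [0.256, -0.967, 0.0], [0.0, -0.0, -1.0]]
contact_force: [-0.3, 0.1, -2.6]
finger_gap: 0.0419
```

>>> drive_tool --pt "0 0 -0.2 0 0 0 20" --pt "0 0 -0.4 0 0 0 20" --pt "0 0 -0.5 0 0 0 20" --pt "0 0 -0.5 0 0 0 20" --pt "0 0 -0.5 0 0 0 20" --pt "0 0 -0.3 0 0 0 20" --pt "0 0 0 0 0 0 20" --pt "0 0 0 0 0 0 20"

```text
time_s: 18.3
position: [0.6257, 0.1642, 0.1615]
tcp_rot: [[0.967, 0.256, -0.001], [0.256, -0.967, -0.0], [-0.001, -0.0, -1.0]]
contact_force: [-0.2, 0.0, -2.8]
finger_gap: 0.0421
```

```bash
python3 - <<'E'
from h import *
import pickle
s=st();m=camera_model('wrist');pickle.dump((m,s),open('m9.pkl','wb'));I=grab_frame('wrist');cv2.imwrite('pics/w9.png',I)
cv2.imwrite('pics/w9z.png',cv2.resize(I[215:365,190:370],None,fx=4.4,fy=4,interpolation=cv2.INTER_CUBIC))
cv2.imwrite('pics/w9q.png',cv2.resize(I[215:365,190:370],None,fx=4,fy=4,interpolation=cv2.INTER_CUBIC))
E
```

```text
{'time_s': 18.3, 'position': [0.6257, 0.1642, 0.1615], 'contact_force': [-0.1743, 0.0074, -2.7686], 'finger_gap': 0.0421, 'joint_positions': [0.2388, 0.4791, 1.4918, 0.0, 1.1716, 1.5508]}
[[0.9667, 0.2559, -0.001], [0.2559, -0.9667, -0.0002], [-0.001, -0.0001, -1.0]]
```

View pics/w9q.png

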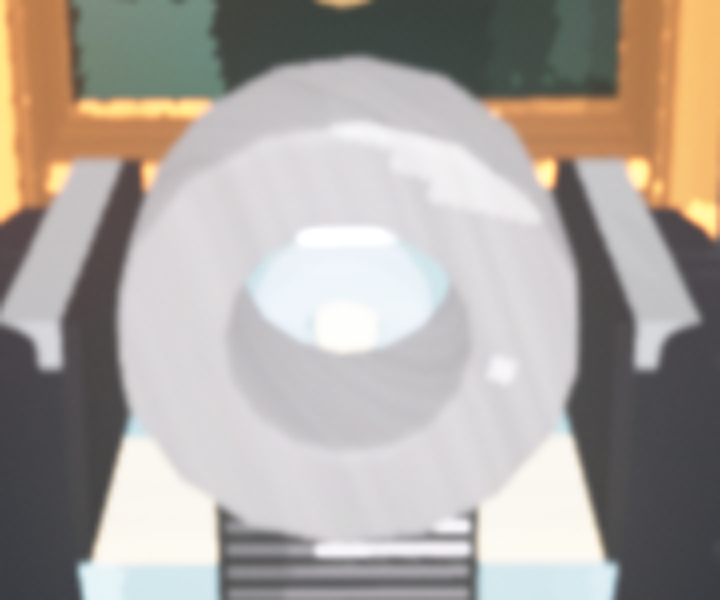

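```bash
python3 - <<'E'
from h import *
import pickle
m,s=pickle.load(open('m9.pkl','rb'));R=s['tcp_rot'];p=s['position']
pr=lambda x,y,z:proj(m,p+R@np.array([x,y,z]))
obs=dict(ob=(215+540/4),ot=215+125/4,bb=215+450/4,bt=215+228/4,ol=190+117/4,or_=190+580/4)
print(obs)
for top in (-.020,-.022,-.024,-.026):
  for dx in (-.001,0,.001):
    print(top,dx,[pr(dx-.022,0,top)[1].round(1),pr(dx+.022,0,top)[1].round(1),pr(dx-.011,0,top)[1].round(1),pr(dx+.011,0,top)[1].round(1),pr(dx,-.022,top)[0].round(1),pr(dx,.022,top)[0].round(1)])
E
```

```text
{'ob': 350.0, 'ot': 246.25, 'bb': 327.5, 'bt': 272.0, 'ol': 219.25, 'or_': 335.0}
-0.02 -0.001 [np.float64(350.8), np.float64(244.5), np.float64(325.9), np.float64(272.8), np.float64(215.6), np.float64(333.4)]
-0.02 0 [np.float64(348.5), np.float64(241.9), np.float64(323.5), np.float64(270.3), np.float64(215.4), np.float64(333.5)]
-0.02 0.001 [np.float64(346.3), np.float64(239.3), np.float64(321.2), np.float64(267.8), np.float64(215.3), np.float64(333.6)]
-0.022 -0.001 [np.float64(354.1), np.float64(246.6), np.float64(328.9), np.float64(275.2), np.float64(214.7), np.float64(334.2)]
-0.022 0 [np.float64(351.8), np.float64(243.9), np.float64(326.6), np.float64(272.7), np.float64(214.6), np.float64(334.3)]
-0.022 0.001 [np.float64(349.6), np.float64(241.2), np.float64(324.2), np.float64(270.1), np.float64(214.4), np.float64(334.4)]
-0.024 -0.001 [np.float64(357.5), np.float64(248.6), np.float64(332.0), np.float64(277.7), np.float64(213.8), np.float64(335.1)]
-0.024 0 [np.float64(355.2), np.float64(245.9), np.float64(329.6), np.float64(275.1), np.float64(213.7), np.float64(335.2)]
-0.024 0.001 [np.float64(352.9), np.float64(243.2), np.float64(327.3), np.float64(272.5), np.float64(213.5), np.float64(335.3)]
-0.026 -0.001 [np.float64(361.0), np.float64(250.8), np.float64(335.2), np.float64(280.2), np.float64(212.9), np.float64(335.9)]
-0.026 0 [np.float64(358.7), np.float64(248.0), np.float64(332.8), np.float64(277.6), np.float64(212.7), np.float64(336.0)]
-0.026 0.001 [np.float64(356.4), np.float64(245.3), np.float64(330.4), np.float64(275.0), np.float64(212.6), np.float64(336.2)]
```

```bash
python3 - <<'E'
from h import *
import pickle
for f in ('m9.pkl',):
  m,s=pickle.load(open(f,'rb'));R=s['tcp_rot'];p=s['position'];W=m['world_to_cam']
  c=-W[:3,:3].T@W[:3,3];print((R.T@(c-p)).round(4),(R.T@W[:3,:3].T).round(4))
m=camera_model('wrist');W=m['world_to_cam'];c=-W[:3,:3].T@W[:3,3];print((R.T@(c-p)).round(4),(R.T@W[:3,:3].T).round(4))
s=bot.read_state();print(R.T@(np.array([.515,-.258,.16])-p)/.05)
E
```

```text
[ 0.0674  0.0007 -0.1427] [[ 4.000e-04  9.645e-01  2.640e-01]
 [ 1.000e+00 -2.000e-04 -6.000e-04]
 [-5.000e-04  2.640e-01 -9.645e-01]]
[ 0.0672  0.0007 -0.1417] [[ 4.000e-04  9.641e-01  2.657e-01]
 [ 1.000e+00 -2.000e-04 -6.000e-04]
 [-5.000e-04  2.657e-01 -9.641e-01]]
[-4.30023098  7.59624115  0.03377886]
```

>>> drive_tool --pt "-0.2 0.36 0 0 0 0 20" --pt "-0.4 0.7 0 0 0 0 20" --pt "-0.43 0.76 0 0 0 0 20" --pt "-0.43 0.76 0 0 0 0 20" --pt "-0.43 0.76 0 0 0 0 20" --pt "-0.43 0.76 0 0 0 0 20" --pt "-0.43 0.76 0 0 0 0 20" --pt "-0.43 0.76 0 0 0 0 20" --pt "-0.43 0.76 0 0 0 0 20" --pt "-0.4 0.7 0 0 0 0 20" --pt "-0.29 0.52 0 0 0 0 20" --pt "0 0 0 0 0 0 20"

```text
time_s: 19.55
position: [0.513, -0.262, 0.1605]
tcp_rot: [[0.968, 0.251, -0.003], [0.251, -0.968, -0.001], [-0.004, 0.0, -1.0]]
contact_force: [0.3, 0.2, -2.7]
finger_gap: 0.0423
```

>>> drive_tool --pt "0 0 0 0 0 0 20" --pt "0 0 0 0 0 0 20" --pt "0 0 0 0 0 0 20"

```text
time_s: 19.85
position: [0.5153, -0.2571, 0.1614]
tcp_rot: [[0.966, 0.257, -0.002], [0.257, -0.966, 0.0], [-0.001, -0.001, -1.0]]
contact_force: [-0.2, -0.1, -2.4]
finger_gap: 0.0422
```

```bash
python3 - <<'E'
from h import *
import pickle
s=st();m=camera_model('wrist');pickle.dump((m,s),open('m10.pkl','wb'));I=grab_frame('wrist');cv2.imwrite('pics/w10.png',I)
E
```

```text
{'time_s': 19.85, 'position': [0.5153, -0.2571, 0.1614], 'contact_force': [-0.1764, -0.1029, -2.436], 'finger_gap': 0.0422, 'joint_positions': [-0.4825, 0.3737, 1.6678, -0.0005, 1.1016, 0.8284]}
[[0.9664, 0.2572, -0.0016], [0.2572, -0.9664, 0.0004], [-0.0014, -0.0008, -1.0]]
```

View pics/w10.png

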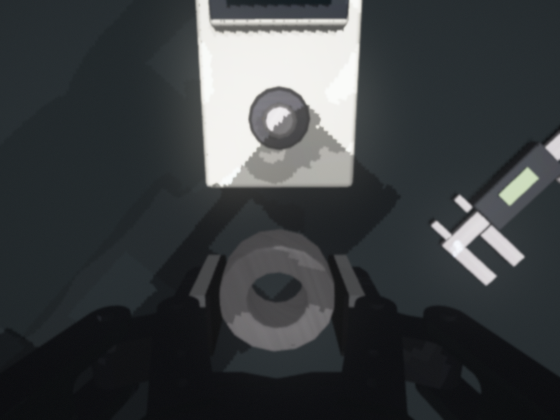

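```bash
python3 - <<'E'
from h import *
I=cv2.imread('pics/w10.png');cv2.imwrite('pics/w10z.png',cv2.resize(I[80:155,240:320],None,fx=8,fy=8,interpolation=cv2.INTER_CUBIC))
E
```

```text
(no output)
```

View pics/w10z.png

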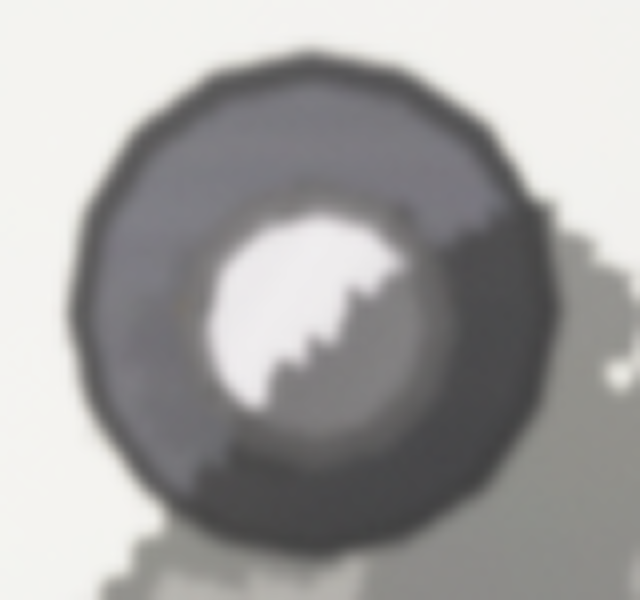

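```bash
cat >> h.py <<'E'
CT=np.array([.0673,-.0002,-.1425]);t_=np.radians(15.4)
AX=np.array([[0,np.cos(t_),np.sin(t_)],[1,0,0],[0,np.sin(t_),-np.cos(t_)]])
def toolray(uv,m):
    f,cx,cy=K(m);return CT,AX@np.array([(uv[0]-cx)/f,-(uv[1]-cy)/f,-1.])
def toolplane(uv,m,zt):
    o,d=toolray(uv,m);return o+d*(zt-o[2])/d[2]
E
python3 - <<'E'
from h import *
import pickle
m,s=pickle.load(open('m10.pkl','rb'));p=s['position']
for z in (.081,.085,.09):
  q=toolplane((279.25,120.75),m,p[2]-z);print(z,q.round(4),(p+s['tcp_rot']@q).round(4))
for z in (.050,.054,.059):
  q=toolplane((279.2,118.2),m,p[2]-z);print('collar',z,q.round(4))
E
```

```text
0.081 [0.0608 0.0014 0.0804] [ 0.5743 -0.2427  0.0809]
0.085 [0.061  0.0013 0.0764] [ 0.5745 -0.2427  0.0849]
0.09 [0.0611 0.0013 0.0714] [ 0.5746 -0.2426  0.0899]
collar 0.05 [0.0616 0.0015 0.1114]
collar 0.054 [0.0617 0.0015 0.1074]
collar 0.059 [0.0618 0.0015 0.1024]
```

The plug tip shows at (279.2,120.8) and the collar at (279.2,118), so the plug axis is about at world (0.5744,-0.2427).

>>> drive_tool --pt "0.2 0.01 0 0 0 0 20" --pt "0.3 0.01 0 0 0 0 20" --pt "0.3 0.01 0.1 0 0 0 20" --pt "0.3 0 0.3 0 0 0 20" --pt "0.12 0 0.4 0 0 0 20" --pt "0 0 0.2 0 0 0 20" --pt "0 0 0.1 0 0 0 20" --pt "0 0 0 0 0 0 20" --pt "0 0 0 0 0 0 20" --pt "0 0 0 0 0 0 20" --pt "0 0 0 0 0 0 20"

```text
time_s: 21.0
position: [0.5749, -0.2443, 0.1075]
tcp_rot: [[0.967, 0.256, 0.001], [0.256, -0.967, -0.001], [0.0, 0.001, -1.0]]
contact_force: [-0.0, 0.7, -2.1]
finger_gap: 0.0422
```

```bash
python3 - <<'E'
from h import *
import pickle
s=st();m=camera_model('wrist');pickle.dump((m,s),open('m11.pkl','wb'));I=grab_frame('wrist');cv2.imwrite('pics/w11.png',I)
S=grab_frame('scene');cv2.imwrite('pics/s11.png',cv2.resize(S[150:250,160:300],None,fx=5,fy=5,interpolation=cv2.INTER_CUBIC))
R=s['tcp_rot'];print(R.T@(np.array([.5744,-.2427,.09])-s['position'])/.05)
E
```

```text
{'time_s': 21.0, 'position': [0.5749, -0.2443, 0.1075], 'contact_force': [-0.0193, 0.7486, -2.0795], 'finger_gap': 0.0422, 'joint_positions': [-0.4199, 0.4921, 1.6189, -0.0007, 1.0297, 0.8927]}
[[0.9668, 0.2556, 0.0006], [0.2556, -0.9668, -0.0009], [0.0003, 0.001, -1.0]]
[-0.00182264 -0.03357784  0.35009397]
```

View pics/w11.png

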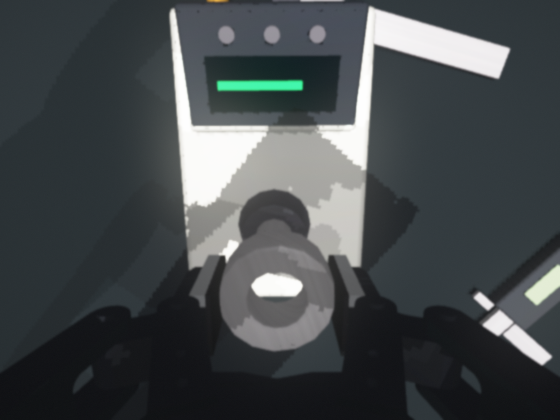

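View pics/s11.png

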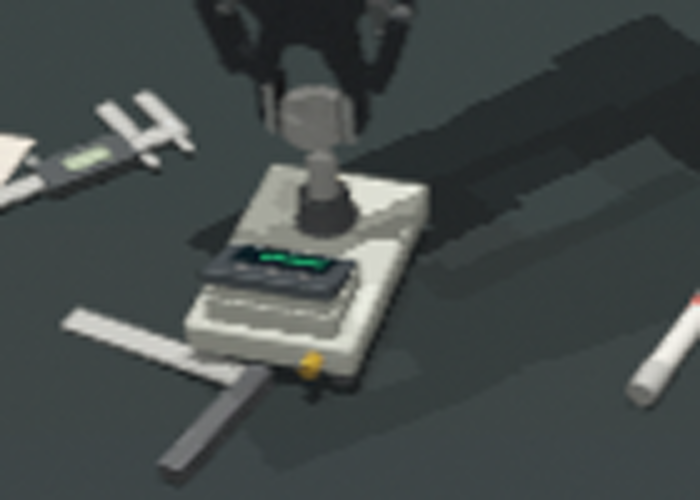

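```bash
python3 - <<'E'
from h import *
I=cv2.imread('pics/w11.png');J=cv2.convertScaleAbs(I[180:300,205:345],alpha=1.6,beta=20);cv2.imwrite('pics/w11z.png',cv2.resize(J,None,fx=5,fy=5,interpolation=cv2.INTER_CUBIC))
E
```

```text
(no output)
```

View pics/w11z.png

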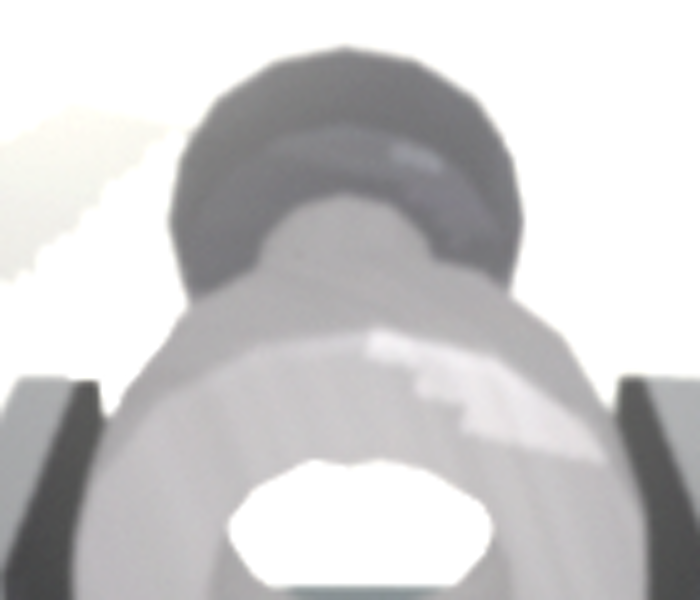

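```bash
python3 - <<'E'
from h import *
import pickle
m,s=pickle.load(open('m11.pkl','rb'));p=s['position']
for zc in (.050,.054,.058):
  print(zc,'plug ctr x', (toolplane((274.2,219),m,p[2]-zc)[0]-.0102).round(4),(toolplane((274.2,205),m,p[2]-zc)[0]-.018).round(4),(toolplane((274.2,189.5),m,p[2]-zc+.022)[0]-.018).round(4), toolplane((274.2,205),m,p[2]-zc)[1].round(4))
E
```

```text
0.05 plug ctr x -0.0033 -0.0028 0.0014 -0.0016
0.054 plug ctr x -0.0021 -0.0018 0.0023 -0.0015
0.058 plug ctr x -0.0009 -0.0007 0.0031 -0.0015
```

>>> drive_tool --pt "0 -0.032 0 0 0 0 20" --pt "0 0 0.1 0 0 0 20" --pt "0 0 0.1 0 0 0 20" --pt "0 0 0.06 0 0 0 20" --pt "0 0 0 0 0 0 20" --pt "0 0 0 0 0 0 20"

```text
time_s: 21.7
position: [0.5742, -0.2424, 0.0933]
tcp_rot: [[0.967, 0.256, -0.001], [0.256, -0.967, -0.0], [-0.001, -0.0, -1.0]]
contact_force: [-0.8, 0.4, -2.6]
finger_gap: 0.0421
```

>>> drive_tool --pt "0 0 0.03 0 0 0 20" --pt "0 0 0.03 0 0 0 20" --pt "0 0 0 0 0 0 20"

```text
time_s: 22.0
position: [0.5741, -0.2423, 0.0904]
tcp_rot: [[0.967, 0.256, -0.001], [0.256, -0.967, -0.0], [-0.001, -0.0, -1.0]]
contact_force: [0.8, -0.9, -2.8]
finger_gap: 0.0423
```

```bash
python3 - <<'E'
from h import *
import pickle
s=st();m=camera_model('wrist');pickle.dump((m,s),open('m12.pkl','wb'));I=grab_frame('wrist')
J=cv2.convertScaleAbs(I[180:380,195:355],alpha=1.6,beta=20);cv2.imwrite('pics/w12z.png',cv2.resize(J,None,fx=3,fy=3,interpolation=cv2.INTER_CUBIC))
E
```

```text
{'time_s': 22.0, 'position': [0.5741, -0.2423, 0.0904], 'contact_force': [0.7908, -0.8983, -2.815], 'finger_gap': 0.0423, 'joint_positions': [-0.4176, 0.5078, 1.6404, -0.0006, 0.9946, 0.8947]}
[[0.9667, 0.256, -0.0013], [0.256, -0.9667, -0.0], [-0.0012, -0.0003, -1.0]]
```

View pics/w12z.png

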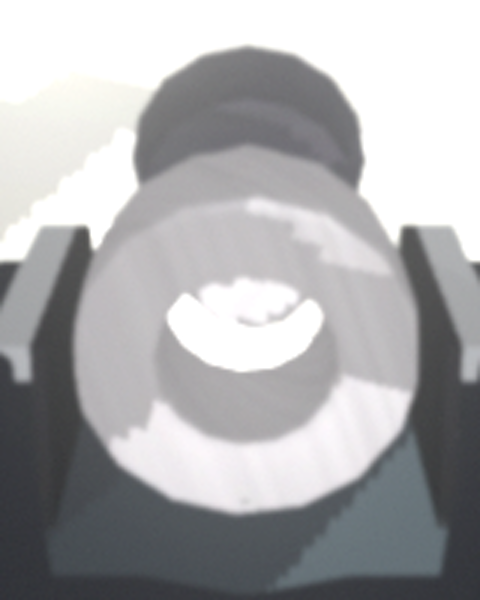

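```bash
python3 - <<'E'
from h import *
import pickle
m,s=pickle.load(open('m12.pkl','rb'));p=s['position']
for zt in (-.006,-.004,-.002,0): print('ring bottom zt',zt,'ctr x',(toolplane((277,303.3),m,zt)[0]+.011).round(4))
for z in (.085,.088,.0915): print('tip z',z,(toolplane((277,288.3),m,p[2]-z)[0]+.0075).round(4))
# bore top rim lower edge row 180+440/3, outer lower row 180+513/3, bore/outer upper
for zt in (-.024,-.022,-.020): print(zt,(toolplane((277,180+440/3),m,zt)[0]+.011).round(4),(toolplane((277,180+513/3),m,zt)[0]+.0218).round(4),(toolplane((277,180+199/3),m,zt)[0]-.0218).round(4))
for zc in (.050,.054,.058,.0615): print('collar top edge',zc,(toolplane((277,180+98/3),m,p[2]-zc)[0]-.018).round(4))
E
```

```text
ring bottom zt -0.006 ctr x 0.0004
ring bottom zt -0.004 ctr x -0.0007
ring bottom zt -0.002 ctr x -0.0019
ring bottom zt 0 ctr x -0.003
tip z 0.085 -0.0021
tip z 0.088 -0.0006
tip z 0.0915 0.0013
-0.024 0.0011 0.0015 -0.0001
-0.022 -0.0002 -0.0 -0.0009
-0.02 -0.0015 -0.0015 -0.0017
collar top edge 0.05 -0.0025
collar top edge 0.054 -0.0013
collar top edge 0.058 -0.0002
collar top edge 0.0615 0.0008
```

>>> drive_tool --pt "0 0 0.02 0 0 0 20" --pt "0 0 0.02 0 0 0 20" --pt "0 0 0.02 0 0 0 20" --pt "0 0 0 0 0 0 20"

```text
time_s: 22.45
position: [0.5741, -0.2423, 0.0874]
tcp_rot: [[0.967, 0.256, -0.001], [0.256, -0.967, -0.0], [-0.001, -0.0, -1.0]]
contact_force: [-0.6, -0.1, -2.6]
finger_gap: 0.042
```

>>> drive_tool --pt "0 0 0.02 0 0 0 20" --pt "0 0 0.02 0 0 0 20" --pt "0 0 0 0 0 0 20"

```text
time_s: 22.75
position: [0.5741, -0.2424, 0.0854]
tcp_rot: [[0.967, 0.256, -0.001], [0.256, -0.967, -0.0], [-0.001, -0.0, -1.0]]
contact_force: [0.4, -1.0, -2.5]
finger_gap: 0.042
```

>>> drive_tool --pt "0 0 0.02 0 0 0 20" --pt "0 0 0.02 0 0 0 20" --pt "0 0 0 0 0 0 20"

```text
time_s: 23.05
position: [0.5743, -0.2424, 0.0835]
tcp_rot: [[0.967, 0.256, -0.001], [0.256, -0.967, -0.0], [-0.001, 0.0, -1.0]]
contact_force: [1.1, 0.6, -2.1]
finger_gap: 0.042
```

```bash
python3 - <<'E'
from h import *
import pickle
s=st();m=camera_model('wrist');pickle.dump((m,s),open('m13.pkl','wb'));I=grab_frame('wrist')
J=cv2.convertScaleAbs(I[180:380,195:355],alpha=1.3,beta=0);cv2.imwrite('pics/w13z.png',cv2.resize(J,None,fx=3,fy=3,interpolation=cv2.INTER_CUBIC))
E
```

```text
{'time_s': 23.05, 'position': [0.5743, -0.2424, 0.0835], 'contact_force': [1.0974, 0.5932, -2.1305], 'finger_gap': 0.042, 'joint_positions': [-0.4176, 0.515, 1.6477, -0.0006, 0.9795, 0.8948]}
[[0.9667, 0.2559, -0.0008], [0.2559, -0.9667, -0.0002], [-0.0008, 0.0, -1.0]]
```

View pics/w13z.png

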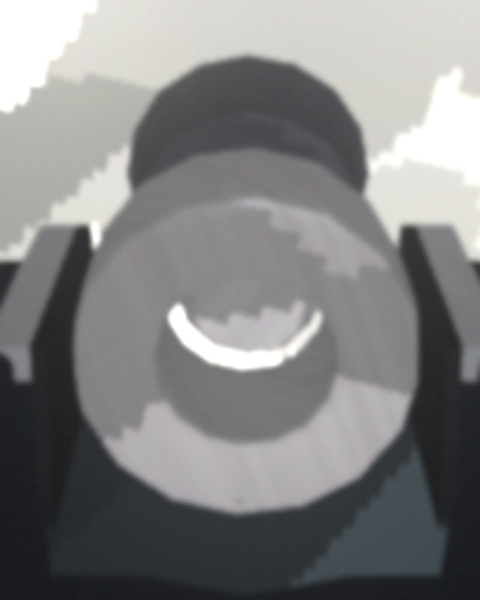

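>>> drive_tool --pt "0 0 0.02 0 0 0 20" --pt "0 0 0.02 0 0 0 20" --pt "0 0 0 0 0 0 20"

```text
time_s: 23.4
position: [0.5743, -0.2425, 0.0815]
tcp_rot: [[0.967, 0.256, -0.001], [0.256, -0.967, -0.0], [-0.001, 0.0, -1.0]]
contact_force: [1.1, 0.8, -1.7]
finger_gap: 0.0418
```

>>> drive_tool --pt "0 0 0.02 0 0 0 20" --pt "0 0 0.02 0 0 0 20" --pt "0 0 0 0 0 0 20"

```text
time_s: 23.7
position: [0.5743, -0.2425, 0.0795]
tcp_rot: [[0.967, 0.256, -0.001], [0.256, -0.967, -0.0], [-0.001, 0.0, -1.0]]
contact_force: [1.2, 0.4, -1.4]
finger_gap: 0.0421
```

>>> drive_tool --pt "0 0 0.02 0 0 0 20" --pt "0 0 0.02 0 0 0 20" --pt "0 0 0 0 0 0 20"

```text
time_s: 24.0
position: [0.5743, -0.2425, 0.0775]
tcp_rot: [[0.967, 0.256, -0.001], [0.256, -0.967, -0.0], [-0.001, 0.0, -1.0]]
contact_force: [1.4, -0.1, -2.5]
finger_gap: 0.0422
```

>>> drive_tool --pt "0.01 0 0.02 0 0 0 20" --pt "0 0 0.02 0 0 0 20" --pt "0 0 0.02 0 0 0 20" --pt "0 0 0 0 0 0 20"

```text
time_s: 24.4
position: [0.5745, -0.2422, 0.0743]
tcp_rot: [[0.967, 0.256, -0.001], [0.256, -0.967, 0.0], [-0.001, -0.0, -1.0]]
contact_force: [-0.9, 0.7, -2.6]
finger_gap: 0.0423
```

>>> drive_tool --pt "0 0 0.02 0 0 0 20" --pt "0 0 0.02 0 0 0 20" --pt "0 0 0.02 0 0 0 20" --pt "0 0 0.02 0 0 0 20" --pt "0 0 0 0 0 0 20"

```text
time_s: 24.9
position: [0.5746, -0.2422, 0.0704]
tcp_rot: [[0.967, 0.256, -0.001], [0.256, -0.967, -0.0], [-0.001, -0.0, -1.0]]
contact_force: [0.7, 0.4, -2.1]
finger_gap: 0.042
```

>>> drive_tool --pt "0 0 0.02 0 0 0 20" --pt "0 0 0.02 0 0 0 20" --pt "0 0 0.02 0 0 0 20" --pt "0 0 0.02 0 0 0 20" --pt "0 0 0 0 0 0 20"

```text
time_s: 25.4
position: [0.5746, -0.2423, 0.0664]
tcp_rot: [[0.967, 0.256, -0.001], [0.256, -0.967, -0.0], [-0.001, -0.0, -1.0]]
contact_force: [0.2, 0.0, -3.1]
finger_gap: 0.0422
```

>>> drive_tool --pt "0 0 0.02 0 0 0 20" --pt "0 0 0.02 0 0 0 20" --pt "0 0 0.02 0 0 0 20" --pt "0 0 0.02 0 0 0 20" --pt "0 0 0 0 0 0 20"

```text
time_s: 25.9
position: [0.5746, -0.2422, 0.0624]
tcp_rot: [[0.967, 0.256, -0.001], [0.256, -0.967, -0.0], [-0.001, -0.0, -1.0]]
contact_force: [0.4, -0.5, -2.3]
finger_gap: 0.0424
```

>>> drive_tool --pt "0 0 0.01 0 0 0 20" --pt "0 0 0.01 0 0 0 20" --pt "0 0 0.01 0 0 0 20" --pt "0 0 0 0 0 0 20"

```text
time_s: 26.3
position: [0.5746, -0.2422, 0.061]
tcp_rot: [[0.967, 0.256, -0.001], [0.256, -0.967, -0.0], [-0.001, -0.0, -1.0]]
contact_force: [-0.5, -0.1, -2.1]
finger_gap: 0.0422
```

>>> drive_tool --pt "0 0 0.01 0 0 0 20" --pt "0 0 0.01 0 0 0 20" --pt "0 0 0 0 0 0 20"

```text
time_s: 26.6
position: [0.5747, -0.2423, 0.06]
tcp_rot: [[0.967, 0.256, -0.001], [0.256, -0.967, -0.0], [-0.001, -0.0, -1.0]]
contact_force: [-0.1, 0.6, -1.9]
finger_gap: 0.0421
```

>>> drive_tool --pt "0 0 0.01 0 0 0 20" --pt "0 0 0.01 0 0 0 20" --pt "0 0 0 0 0 0 20"

```text
time_s: 26.9
position: [0.5746, -0.2423, 0.059]
tcp_rot: [[0.967, 0.256, -0.001], [0.256, -0.967, -0.0], [-0.001, -0.0, -1.0]]
contact_force: [0.8, 1.0, -2.8]
finger_gap: 0.042
```

>>> drive_tool --pt "0 0 0.008 0 0 0 20" --pt "0 0 0.008 0 0 0 20" --pt "0 0 0 0 0 0 20"

```text
time_s: 27.2
position: [0.5747, -0.2423, 0.0584]
tcp_rot: [[0.967, 0.256, -0.001], [0.256, -0.967, -0.0], [-0.001, -0.0, -1.0]]
contact_force: [-0.0, 0.3, -2.3]
finger_gap: 0.0422
```

>>> drive_tool --pt "0 0 0.008 0 0 0 20" --pt "0 0 0.008 0 0 0 20" --pt "0 0 0 0 0 0 20"

```text
time_s: 27.5
position: [0.5747, -0.2423, 0.0583]
tcp_rot: [[0.967, 0.256, -0.0], [0.256, -0.967, -0.0], [-0.001, 0.0, -1.0]]
contact_force: [-2.8, 1.0, 5.8]
finger_gap: 0.0421
```

>>> drive_tool --pt "0 0 0.008 0 0 0 20" --pt "0 0 0.008 0 0 0 20" --pt "0 0 0 0 0 0 20"

```text
time_s: 27.8
position: [0.5748, -0.2423, 0.0583]
tcp_rot: [[0.967, 0.256, -0.0], [0.256, -0.967, -0.0], [-0.0, 0.0, -1.0]]
contact_force: [-2.8, 2.1, 9.5]
finger_gap: 0.0424
```

>>> drive_tool --pt "0 0 0.008 0 0 0 20" --pt "0 0 0.008 0 0 0 20" --pt "0 0 0 0 0 0 20"

```text
time_s: 28.1
position: [0.5748, -0.2423, 0.0583]
tcp_rot: [[0.967, 0.256, 0.0], [0.256, -0.967, -0.001], [0.0, 0.001, -1.0]]
contact_force: [-4.8, 1.5, 14.2]
finger_gap: 0.0422
```

Seated at TCP z = 0.0583, where the geometry predicted. I ease the preload off, then release.

>>> drive_tool --pt "0 0 -0.02 0 0 0 20" --pt "0 0 0 0 0 0 20"

```text
time_s: 28.3
position: [0.5748, -0.2423, 0.0583]
tcp_rot: [[0.967, 0.256, -0.0], [0.256, -0.967, -0.001], [-0.0, 0.0, -1.0]]
contact_force: [-2.9, 1.8, 9.0]
finger_gap: 0.0423
```

>>> drive_tool --pt "0 0 0 0 0 0 44" --pt "0 0 0 0 0 0 48" --pt "0 0 0 0 0 0 54" --pt "0 0 0 0 0 0 60" --pt "0 0 0 0 0 0 60"

```text
time_s: 28.8
position: [0.5747, -0.2423, 0.0565]
tcp_rot: [[0.967, 0.256, -0.001], [0.256, -0.967, -0.0], [-0.001, -0.0, -1.0]]
contact_force: [-0.2, -0.4, 0.1]
finger_gap: 0.0598
```

```bash
python3 - <<'E'
from h import *
s=st();cv2.imwrite('pics/w14.png',grab_frame('wrist'))
E
```

```text
{'time_s': 28.8, 'position': [0.5747, -0.2423, 0.0565], 'contact_force': [-0.2159, -0.3957, 0.0778], 'finger_gap': 0.0598, 'joint_positions': [-0.4171, 0.5445, 1.674, -0.0007, 0.9242, 0.8953]}
[[0.9667, 0.2559, -0.0012], [0.2559, -0.9667, -0.0001], [-0.0012, -0.0003, -1.0]]
```

View pics/w14.png

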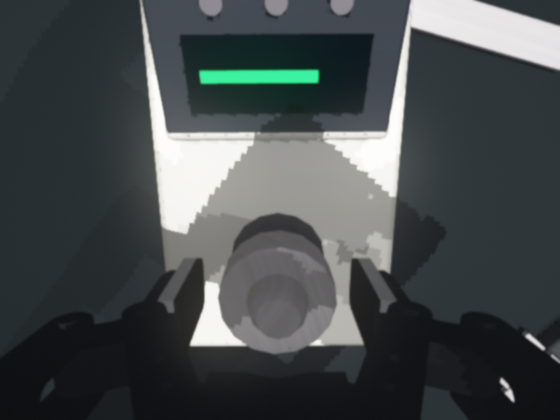

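Released: the ring is around the plug at (277,295), with both pads clear. Now I retreat straight up.

>>> drive_tool --pt "0 0 -0.1 0 0 0 60" --pt "0 0 -0.2 0 0 0 60" --pt "0 0 -0.4 0 0 0 60" --pt "0 0 -0.6 0 0 0 60" --pt "0 0 -0.6 0 0 0 60" --pt "0 0 -0.6 0 0 0 60" --pt "-0.5 0 -0.3 0 0 0 60" --pt "-0.6 0 0 0 0 0 60" --pt "-0.2 0 0 0 0 0 60" --pt "0 0 0 0 0 0 60" --pt "0 0 0 0 0 0 60" --pt "0 0 0 0 0 0 60"

```text
time_s: 30.05
position: [0.5129, -0.2587, 0.1967]
tcp_rot: [[0.967, 0.256, -0.001], [0.256, -0.967, 0.0], [-0.001, -0.0, -1.0]]
contact_force: [-0.6, 0.6, 0.1]
finger_gap: 0.0599
```

```bash
python3 - <<'E'
from h import *
s=st();w=grab_frame('wrist');S=grab_frame('scene');t=grab_frame('top')
a=cv2.resize(w[60:260,180:380],(500,500));b=cv2.resize(S[150:270,190:370],(750,500),interpolation=cv2.INTER_CUBIC)
cv2.imwrite('pics/f1.png',a);cv2.imwrite('pics/f2.png',b);cv2.imwrite('pics/f3.png',t)
E
```

```text
{'time_s': 30.05, 'position': [0.5129, -0.2587, 0.1967], 'contact_force': [-0.6336, 0.5971, 0.1186], 'finger_gap': 0.0599, 'joint_positions': [-0.487, 0.3427, 1.6203, -0.0002, 1.1791, 0.8247]}
[[0.9666, 0.2563, -0.0006], [0.2563, -0.9666, 0.0001], [-0.0006, -0.0002, -1.0]]
```

View pics/f1.png

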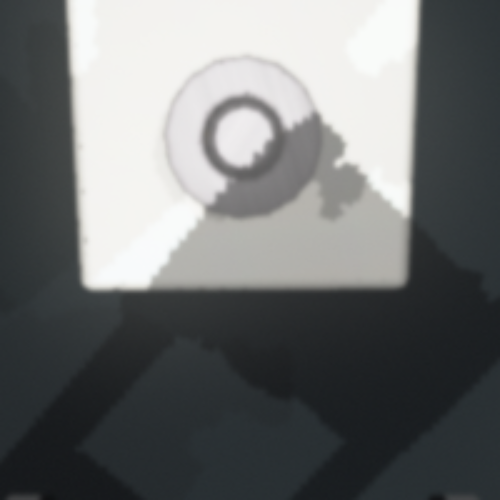

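View pics/f2.png

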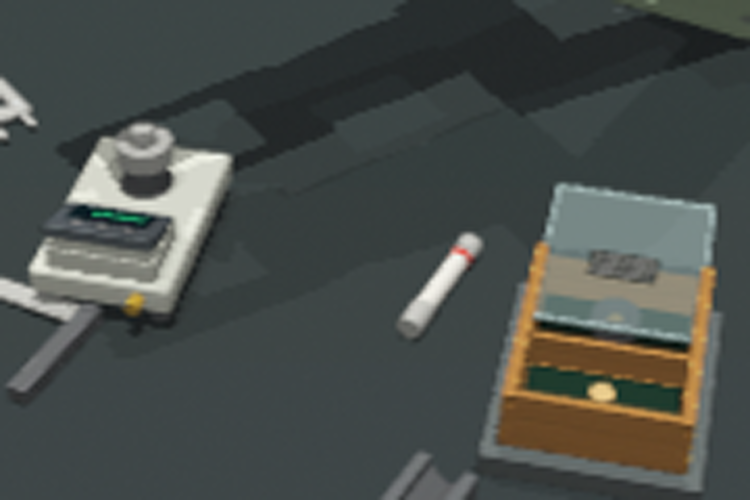

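View pics/f3.png

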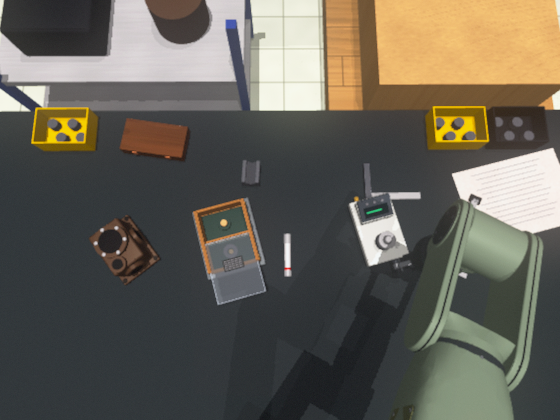

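The final pictures show the ring flat and concentric on the plug. The lid is open and the small ring is still under it at top-view (231,252). The plug gauge, V-block, square and casting are where they were. The robot is clear of everything.

```bash
python3 - <<'E'
from plant import order
print(order.sign_off())
E
```

```text
the job is handed in; nothing more can be done
None
```

The large ring is seated on the bench gauge's collar and released, the lid is left open, and the job was handed in at about 30 s of the 69 s allowed.

- **Lid:** I pressed the grip patch with about 11–14 N, in brief readings, under the 18 N cracking limit. I drew the lid back to about 0.08 m. The drag read about 4.5 N, and the pictures showed the lid moving with the fingertips and the ring fully uncovered.
- **Ring:** I gripped it across the case's width, lifted it out, and lowered it over the plug with side forces of about 1–1.5 N. It seated at the height I had worked out.
- **Seating force:** I pushed slightly further than needed after the ring seated. The force reading peaked at about 14 N, or roughly 17 N between ring and gauge once the ring's weight is counted. That is nearer the 20 N limit than I meant to get. I eased off before opening the fingers.
- **Last pictures:** The ring lies flat and concentric on the plug. The small ring is in its compartment under the open lid. The casting, V-block, plug gauge and square look unmoved, and the robot is clear of everything. In the last top view the arm hid most of the caliper. It was undisturbed in earlier views and nothing went near it.
- **Disagreement between measurements:** Heights from the fixed cameras read about 5 mm too low compared with where the fingers touched the lid. I relied on touch and the wrist camera instead.

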